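# Tip the spanner nuts out of their tall tube into the demagnetiser and switch it on

## Task

Demagnetise the batch of spanner nuts before gauging: lean the tall tube, half tipped, on the rim of the demagnetiser's well at the end away from the switch, its foot on the bench and its mouth over the well, let go, take hold again low down near the foot and raise it until all four nuts have slid out into the well. Then lower the foot to the bench so that the empty tube is left leaning on the same rim, and only then flip the toggle switch over to on. Leave the other things on the bench where they lie.

Things in the scene. Friction and masses are not known exactly. Their poses are not given: they have to be found in the camera images.
- demag: bench demagnetiser, grey box 190 (x) x 250 (y) x 98 mm high, fixed. Origin: centre of its underside, on the bench; z up. At +y the open well (inside x -82..+82, y -41..+112 mm; floor 35 mm, rim top 98.5 mm above the bench), edged all round by round steel bars 13 mm thick; at -y a flat switch housing, top 94 mm above the bench
- ledge (a point): middle of the ledge: top of the rim bar at the +y side of the demagnetiser (y = 118.5 mm, 98.5 mm above the bench, bar axis 6.5 mm lower); the bar runs 177 mm along the demagnetiser's x. The tube starts on the bench on this side
- well (a point): middle of the well's floor
- tube_centre (a point): centre (half-way up) of the tall loose parts tube: square aluminium section, 46 x 46 mm outside, 40 x 40 inside, 240 mm long, smooth inside, open mouth, black plastic foot cap. z runs from foot to mouth, x and y are square to its faces. Empty about 0.33 kg, with the nuts about 0.75 kg. It starts upright on the bench
- tube_foot (a point): centre of the underside of the tube's foot (tube_centre - 120 mm along its z)
- tube_mouth (a point): centre of the tube's open mouth (tube_centre + 120 mm along its z)
- toggle (a joint): toggle switch lever on top of the switch housing: 0 = off (leans 0.45 rad to the demagnetiser's -x), 0.9 = on (leans 0.45 rad to its +x). A spring throws it from its upright centre (0.45) to either end; about 4 N at the tip carries it over
- toggle_tip (a point): tip of the toggle's steel bat lever (10 mm thick at the tip, narrowing to 6 mm), 35 mm from its pivot; the pivot lies 97 mm above the bench at x = 0, y = -88 mm of the demagnetiser. The lever swings in the demagnetiser's x-z plane
- nut0_centre (a point): centre of steel spanner nut 0 (29 mm across, 23 mm high, 0.1 kg); at the start the four nuts are stacked loose in the foot of the tube
- nut1_centre (a point): centre of steel spanner nut 1 (29 mm across, 23 mm high, 0.1 kg); at the start the four nuts are stacked loose in the foot of the tube
- nut2_centre (a point): centre of steel spanner nut 2 (29 mm across, 23 mm high, 0.1 kg); at the start the four nuts are stacked loose in the foot of the tube
- nut3_centre (a point): centre of steel spanner nut 3 (29 mm across, 23 mm high, 0.1 kg); at the start the four nuts are stacked loose in the foot of the tube
- caliper: digital caliper 240 mm long, lying about on the bench, to be left alone; origin at the centre of its underside
- tape_roll: roll of masking tape, 102 mm across, lying about on the bench, to be left alone; origin at the centre of its underside
- marker_black: black marker pen 138 mm long, lying about on the bench, to be left alone; origin at the centre of its underside
- screwdriver_a: screwdriver 166 mm long, lying about on the bench, to be left alone; origin at the centre of its underside
- collet_0: spring collet 28 mm across, 36 mm high, lying about on the bench, to be left alone; origin at the centre of its underside
- collet_1: spring collet 28 mm across, 36 mm high, lying about on the bench, to be left alone; origin at the centre of its underside
Things that resemble listed ones, but are neither listed nor needed, are in the scene too. Of the things like the part that bears tube_centre, leave any that is purple; of the rest the larger one is meant.

How it is judged:
On the way, in this order (a step that is already met when the one before it is completed fails the run):
1. the tube leans half tipped on the rim of the demagnetiser, let go of and at rest, with all four nuts still inside (angle between tube_centre's own z axis and vertical between 0.6 and 1.4 rad and height (world z) of tube_foot below 0.035 m and height (world z) of tube_mouth above 0.1 m and y of tube_mouth in the frame of demag between -0.05 and 0.13 m and x of tube_mouth in the frame of demag between -0.085 and 0.085 m and y of tube_foot in the frame of demag above 0.13 m and contact force between tube and demag above 0.15 N and contact force between the fingers and tube below 0.05 N and linear speed of tube below 0.02 m/s and z of nut0_centre in the frame of tube_centre between -0.12 and 0.12 m and distance between each of nut0_centre, nut1_centre, nut2_centre, nut3_centre and tube_centre below 0.13 m and z of nut1_centre in the frame of tube_centre between -0.12 and 0.12 m and z of nut2_centre in the frame of tube_centre between -0.12 and 0.12 m and z of nut3_centre in the frame of tube_centre between -0.12 and 0.12 m), for 0.3 s.
2. held by its lower half, the tube is tipped past level, mouth down (angle between tube_centre's own z axis and vertical above 1.7 rad and contact force between the fingers and tube above 0.5 N and z of the grasp point in the frame of tube_centre below 0 m), for 0.1 s.
3. all four nuts lie in the well (x of nut0_centre in the frame of demag between -0.084 and 0.084 m and y of nut0_centre in the frame of demag between -0.05 and 0.116 m and z of each of nut0_centre, nut1_centre, nut2_centre, nut3_centre in the frame of demag below 0.09 m and x of nut1_centre in the frame of demag between -0.084 and 0.084 m and y of nut1_centre in the frame of demag between -0.05 and 0.116 m and x of nut2_centre in the frame of demag between -0.084 and 0.084 m and y of nut2_centre in the frame of demag between -0.05 and 0.116 m and x of nut3_centre in the frame of demag between -0.084 and 0.084 m and y of nut3_centre in the frame of demag between -0.05 and 0.116 m), for 0.3 s.
4. the tube leans on the rim again, foot low, mouth up, let go of (angle between tube_centre's own z axis and vertical between 0.6 and 1.4 rad and height (world z) of tube_foot below 0.035 m and height (world z) of tube_mouth above 0.1 m and y of tube_mouth in the frame of demag between -0.05 and 0.13 m and x of tube_mouth in the frame of demag between -0.085 and 0.085 m and y of tube_foot in the frame of demag above 0.13 m and contact force between tube and demag above 0.15 N and contact force between the fingers and tube below 0.05 N and linear speed of tube below 0.02 m/s), for 0.3 s.
5. the switch has snapped over to on (value of joint toggle above 0.75 rad), for 0.2 s.
At the end, for the whole second after the job is handed in: all four nuts lie in the well, below its rim; the empty tube leans at rest on the rim, let go of, tilted 0.6 to 1.4 rad from upright, its foot on the bench (centre of the foot under 35 mm) beyond the rim and its mouth over the well; the toggle stands at on (over 0.75 rad) (all of step 3 and all of step 4 and value of joint toggle above 0.75 rad); the robot touches nothing.
It fails at once if one of the other loose things is pushed more than 30 mm from its place (distance of any of caliper, tape_roll, marker_black, screwdriver_a, collet_0, collet_1 from where it was at the start of the episode above 0.03 m).
It also fails if it takes over 70 s, if anything falls off the work surface, if the arm or the gripper's body presses on something with over 40 N, if the wrist force passes 120 N, or if a joint passes its speed limit or range.

## Robot

A 6-joint arm with a two-finger parallel gripper is mounted at the origin on a cart in front of the work surface, level with it; the furniture and walls round the work are solid. World frame = base frame: x ahead of the robot, y to its left, z up, the work surface at z = 0. Lengths are in m, angles in rad, forces in N, time in s.
With the tool pointing down it reaches from about 0.2 to 0.875 m from the base axis. Payload 3.4 kg.
Tool frame: the origin (TCP) lies at the very end of the fingers, on their centre line; the grasp point (between the pads) lies 19 mm behind it; z points along the fingers, y is the direction in which the jaws open and shut (so a half turn about z gives the same grasp; the last joint's range is limited). The gripper opens to 94 mm and grips with 3 to 60 N. Pads are 16 mm wide; open, the fingers measure 119 mm over their backs; the gripper's body (75 mm by 177 mm) begins 78 mm behind the grasp point.
Start: joints at [1.128, 0.276, 1.505, -0, 1.361, -0.121], TCP at [0.182, 0.546, 0.205] pointing down, gripper open.
Joint ranges: [-2.89, 2.89], [-0.75, 2.08], [0.22, 2.7], [-1.18, 4.32], [0.11, 2.71], [-2.7, 2.7]. Speed limits (rad/s): [2.57, 2.57, 3.14, 3.14, 3.14, 3.14].

## Interface

Orientations are given as a rotation vector (axis times angle).
In Python, from plant import r gives the robot as it stands.
- The arm moves only by the tool apply_moves, never from a script. Its argument "plan" is a list of rows, each an object with "fingers": the gripper's target within -1 to 1 (fully open at 1, half-way at 0, shut at -1); "xyz": the shift along the tool's x, y, z in m, a list of three; "rotation": the turn, a rotation vector about the tool's x, y, z in degrees, a list of three. In form: [{"fingers": fingers, "xyz": [tx, ty, tz], "rotation": [ax, ay, az]}, ...]. A call has 1 to 10 rows; each row is the pose to reach, as a shift and turn from the pose measured when the call began, along the tool's axes at that moment; what a row does not reach only later rows make up. A row lasts 1/8 s, in which the tool goes at most 62.5 mm and 10.7 degrees, less where a joint would pass 70% of its speed; a pose out of reach is approached as far as the arm can. A call with a gripper value outside its range is refused whole. The fingers move at their own pace and stop on an object; "grip_force" is the grip in N (left out, the last holds). Time passes only in rows, so rows that repeat a pose let the fingers close. It gives the time, the measured TCP pose, the force and the opening at its end, in the units of the state.
- r.get_obs(): the state, without advancing time (a new reading comes with each control period).
- r.capture(name): name is "scene" or "side" or "wrist"; returns a dict with "color" (384x512x3 uint8, blue, green, red), "range_z" (384x512 float32, m along the optical axis (not along the pixel's ray), 0 where there is no reading), "camera_matrix" (3x3 intrinsics, pixels), "R" (3x3) and "t" (3): a world point X has camera coordinates R X + t. Camera axes: x right, y down, z forward; pixel columns grow to the right and rows downward; lengths in m; the calibration is good to about 2 mm. The wrist camera is an equidistant fisheye: a pixel r from the principal point sees the ray r / f radians off the axis. A picture is of the moment at which its call begins.
- r.hand_in(): hands the job in, once; it reports no verdict.
Trained networks look in a picture, given as the dict that the camera call returned (one of the last four; its "shot" number tells which), for a name from the list of things; names that differ only in an ending like _2 or _b are one class to them, and where a whole thing is asked for, a point or a joint stands for the part that bears it (a point fixed in the world has none). Each returns a list of dicts, best first, with "conf" (0 to 1); they miss things now and then, are a little off and sometimes report something else, mostly with a low value. They report only what shows in the picture. A call takes as long as a camera call. They do not tell look-alikes from the thing itself.
- r.look_for(picture, thing): "position" ([x, y, z] in m, in the coordinates of the camera as it stood for that picture, good to about 4 mm: the middle of the surface that is visible of it).
- r.trace(picture, thing): "mask" (384x512 bool, what is visible of it).
The state is a dict: "t": time; "joints": joint angles; "joint_vel": joint speeds; "joint_efforts": joint torques, N m; "tool_pos": TCP position; "ee_rot": TCP orientation; "wrist_force": force on the tool from outside, world axes, zero at the start; "moment": the same for the moment, N m; "grip_width": finger opening in m.
Only numpy, scipy, OpenCV 4.12 (cv2) and the standard library are available. Lean on these libraries where they do the work, as an engineer would, in place of code of your own. Each camera call takes 0.05 s, during which the arm holds its last target.

## Working session

There is one attempt and no reset: what is moved stays moved. The work goes in short steps, Python scripts to look and compute and a tool call to move; the robot and the scene stay as the last step left them, time stands still between calls to the robot, and variables do not carry over. Pictures are saved under pics/ and viewed, and the job is handed in when it is done.

Besides the shell and the picture viewer there is one more tool, called after "Emit:" by a JSON object that holds its "name" and its "arguments". apply_moves: Moves the arm, as the interface text tells. Its arguments: {"type":"object","properties":{"plan":{"type":"array"},"grip_force":{"type":"number"}},"required":["plan"]}

```bash
ls; mkdir -p pics
python3 - <<'E'
from plant import r
import cv2,numpy as np,pickle
print(r.get_obs())
for n in ["scene","side","wrist"]:
    p=r.capture(n); cv2.imwrite(f"pics/{n}0.png",p["color"]); print(n,p["camera_matrix"],p["R"],p["t"],p.keys())
    pickle.dump(p,open(f"{n}0.pkl","wb"))
E
```

```text
pics
{'t': 0.0, 'joints': array([ 1.12799381e+00,  2.76572537e-01,  1.50613384e+00, -9.20212342e-06,
        1.36071323e+00, -1.21002089e-01]), 'joint_vel': array([ 1.19302416e-03,  1.19564205e-04,  8.53531798e-04,  2.49459677e-05,
       -8.14548902e-04, -8.72823250e-04]), 'joint_efforts': array([ 3.24571629e-03, -4.04585588e+01, -2.37229389e+01,  7.02779694e-02,
        3.42633552e-02, -1.70282156e-04]), 'tool_pos': array([0.18161604, 0.54494977, 0.20461729]), 'ee_rot': array([-5.03221463e-01, -3.10052031e+00,  2.75997780e-03]), 'wrist_force': array([-0.17750215,  0.49837223,  0.78199165]), 'moment': array([-0.030709  ,  0.03005726, -0.00424918]), 'grip_width': 0.09392651240841014}
scene [[489.6423512    0.         264.77688632]
 [  0.         489.6423512  194.90448836]
 [  0.           0.           1.        ]] [[ 0.58671727 -0.80964932  0.01519277]
 [-0.59289215 -0.44227072 -0.67296025]
 [ 0.55158113  0.38582973 -0.7395226 ]] [-0.34934488  0.37753505  1.25354536] dict_keys(['color', 'range_z', 'camera_matrix', 'R', 't', 'shot'])
side [[396.86218618   0.         256.62675472]
 [  0.         396.86218618 195.82808516]
 [  0.           0.           1.        ]] [[ 0.91714783 -0.39821847  0.01618386]
 [-0.26338323 -0.63608093 -0.72527948]
 [ 0.29911393  0.66092594 -0.68826431]] [-0.51250663  0.1883197   1.24201863] dict_keys(['color', 'range_z', 'camera_matrix', 'R', 't', 'shot'])
wrist [[297.31863964   0.         253.94128704]
 [  0.         297.31863964 188.53046507]
 [  0.           0.           1.        ]] [[ 0.31575133  0.9488412  -0.00121393]
 [ 0.92403192 -0.30720425  0.2275754 ]
 [ 0.21555999 -0.07297895 -0.97375971]] [-0.57493283 -0.02386456  0.38839717] dict_keys(['color', 'range_z', 'camera_matrix', 'R', 't', 'shot'])
```

View pics/scene0.png

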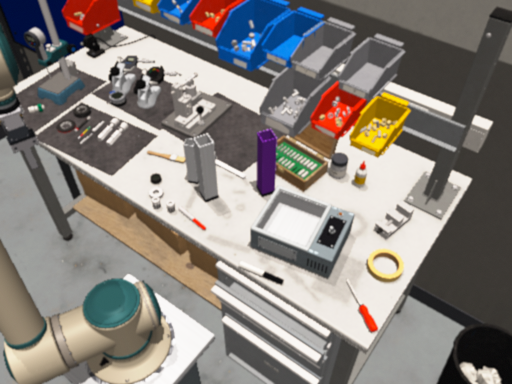

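View pics/side0.png

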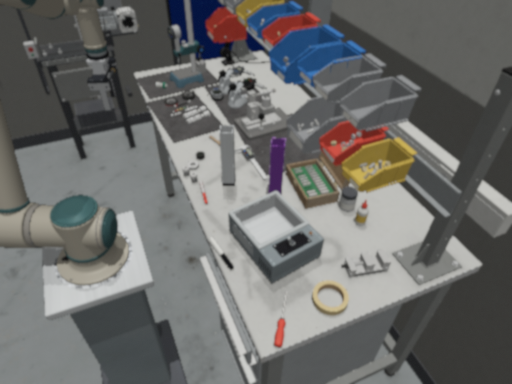

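View pics/wrist0.png

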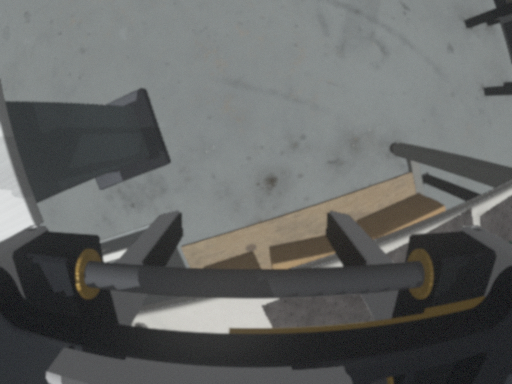

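The scene view shows two grey tubes (about px 190,160 and 207,165), a purple tube (265,160), and the demagnetiser (300,232) with its well towards the tubes and its switch to the right. The side view shows the same layout. Next I'll measure from the depth data.

```bash
cat > h.py <<'E'
import numpy as np,cv2,pickle
from plant import r
from scipy.spatial.transform import Rotation as Ro
def cloud(p):
    K=p["camera_matrix"];z=p["range_z"];v,u=np.mgrid[:384,:512]
    P=np.stack([(u-K[0,2])/K[0,0]*z,(v-K[1,2])/K[1,1]*z,z],-1)
    return (P-p["t"])@p["R"]   # R^T (P-t)
def snap(n,name):
    p=r.capture(n); cv2.imwrite(f"pics/{name}.png",p["color"]); pickle.dump(p,open(name+".pkl","wb")); return p
def w(p,x): return p["R"].T@(np.array(x)-p["t"])
def st():
    o=r.get_obs(); print("t",round(o["t"],2),"tcp",o["tool_pos"].round(4),"rv",o["ee_rot"].round(4),"F",o["wrist_force"].round(1),"w",round(o["grip_width"],4)); print("j",o["joints"].round(3)); return o
E
python3 - <<'E'
from h import *
for n in ["scene","side"]:
    p=r.capture(n); pickle.dump(p,open(f"{n}0.pkl","wb"))
    P=cloud(p); ok=p["range_z"]>0
    for th in ["demag","tube_centre","toggle","toggle_tip","caliper","tape_roll","marker_black","screwdriver_a","collet_0","nut0_centre"]:
        print(n,th,[(round(d["conf"],2),w(p,d["position"]).round(3)) for d in r.look_for(p,th)[:4]])
    H=np.zeros((500,400,3),np.uint8)
    im=cv2.resize(p["color"][90:300,120:430] if n=="scene" else p["color"][90:360,150:430],None,fx=2.4 if n=="scene" else 2.2,fy=2.4 if n=="scene" else 2.2,interpolation=cv2.INTER_CUBIC); cv2.imwrite(f"pics/{n}_crop.png",im)
E
```

```text
scene demag [(0.73, array([ 0.526, -0.174,  0.067]))]
scene tube_centre [(0.94, array([0.634, 0.021, 0.143])), (0.92, array([0.498, 0.152, 0.146])), (0.58, array([0.527, 0.247, 0.104]))]
scene toggle []
scene toggle_tip [(0.45, array([0.5  , 0.153, 0.143]))]
scene caliper []
scene tape_roll [(0.59, array([0.499, 0.155, 0.148]))]
scene marker_black [(0.85, array([ 0.366, -0.151,  0.015]))]
scene screwdriver_a [(0.68, array([ 0.421, -0.455,  0.018]))]
scene collet_0 [(0.6, array([0.384, 0.214, 0.029])), (0.58, array([0.37 , 0.263, 0.032])), (0.58, array([0.5  , 0.156, 0.149]))]
scene nut0_centre []
side demag [(0.88, array([ 0.538, -0.2  ,  0.07 ])), (0.26, array([0.51 , 0.156, 0.151]))]
side tube_centre [(0.92, array([0.632, 0.021, 0.163])), (0.79, array([0.507, 0.147, 0.146]))]
side toggle []
side toggle_tip [(0.31, array([0.507, 0.149, 0.143]))]
side caliper [(0.57, array([0.647, 0.262, 0.004])), (0.46, array([ 0.598, -0.428,  0.026])), (0.41, array([ 0.374, -0.152,  0.018]))]
side tape_roll [(0.76, array([ 0.6  , -0.429,  0.028])), (0.65, array([ 0.536, -0.202,  0.073]))]
side marker_black [(0.63, array([ 0.376, -0.151,  0.018]))]
side screwdriver_a [(0.75, array([ 0.537, -0.2  ,  0.077]))]
side collet_0 [(0.6, array([0.393, 0.216, 0.029]))]
side nut0_centre []
```

View pics/scene_crop.png

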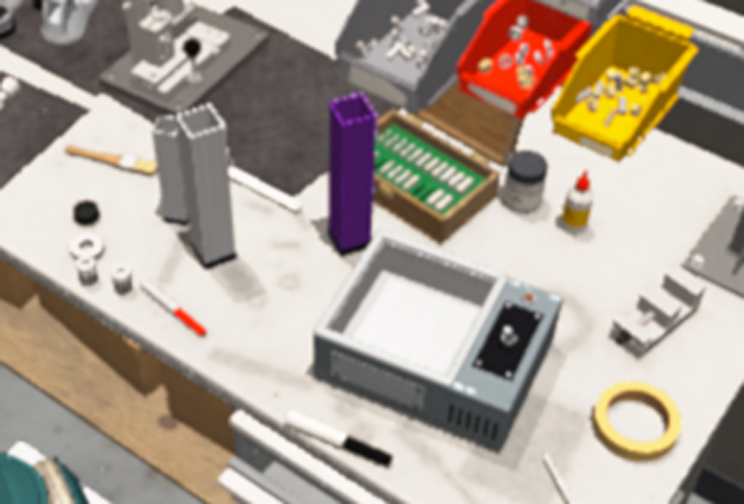

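View pics/side_crop.png

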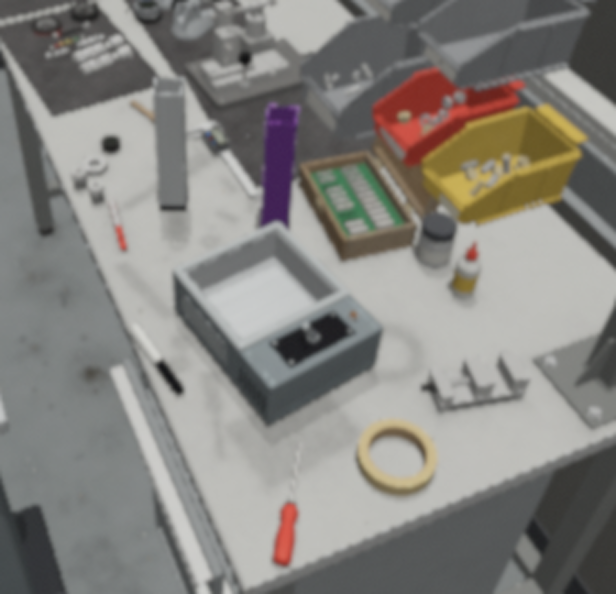

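Run:
```python
from h import *
pts=[]
for n in ["scene","side"]:
    p=pickle.load(open(f"{n}0.pkl","rb")); P=cloud(p); ok=p["range_z"]>0
    Q=P[ok]; pts.append(Q)
    # bench check
    b=Q[(abs(Q[:,2])<.02)&(Q[:,0]>.4)&(Q[:,0]<.7)&(abs(Q[:,1])<.3)]; print(n,"bench z",np.median(b[:,2]))
    d=Q[(Q[:,0]>.38)&(Q[:,0]<.72)&(Q[:,1]>-.36)&(Q[:,1]<-.03)&(Q[:,2]>.08)&(Q[:,2]<.106)]
    rc=cv2.minAreaRect(d[:,:2].astype(np.float32)); print(n,"demag rect",rc,len(d),np.median(d[:,2]))
    for nm,(cx,cy) in dict(big=(.51,.148),small=(.535,.247),pur=(.64,.02)).items():
        t=Q[(abs(Q[:,0]-cx)<.05)&(abs(Q[:,1]-cy)<.05)&(Q[:,2]>.03)&(Q[:,2]<.3)]
        if len(t)<10: continue
        zt=np.percentile(t[:,2],99); tt=t[t[:,2]>zt-.02]
        print(n,nm,"ztop",zt,cv2.minAreaRect(tt[:,:2].astype(np.float32)),"all",cv2.minAreaRect(t[:,:2].astype(np.float32)))
# height map
Q=np.vstack(pts); H=np.zeros((560,440,3),np.uint8)
s=700
for q in Q[np.argsort(Q[:,2])]:
    i=int((0.45-q[1])*s) ; j=int((q[0]-.25)*s)
    # image: columns = y (left = +y), rows = x up
    row=int((.85-q[0])*s); col=int((.35-q[1])*s)
    if 0<=row<440 and 0<=col<560+0 and -.05<q[2]<.3: 
        c=int(np.clip(q[2]/.25,0,1)*255); H2=H if False else None
        pts
        if 'M' not in globals(): M=np.zeros((440,620),np.uint8)
        M[row:row+2,col:col+2]=c
cv2.imwrite("pics/hm.png",cv2.applyColorMap(M,cv2.COLORMAP_TURBO))
```

```text
scene bench z -0.0007358615153888991
scene demag rect ((0.5389223694801331, -0.17415069043636322), (0.19662520289421082, 0.2508643865585327), 9.92504596710205) 2591 0.09251100782512352
scene big ztop 0.24003626805061345 ((0.5116230249404907, 0.16572627425193787), (0.051748812198638916, 0.04777708649635315), 63.93090057373047) all ((0.5118982791900635, 0.16661597788333893), (0.05448121204972267, 0.04831916093826294), 64.81954193115234)
scene small ztop 0.17179309774899418 ((0.5209581255912781, 0.24064373970031738), (0.08818864822387695, 0.032791584730148315), 47.1402473449707) all ((0.5207525491714478, 0.24087074398994446), (0.0882418230175972, 0.0334017351269722), 47.1402473449707)
scene pur ztop 0.23954994293027435 ((0.6412514448165894, 0.03245586156845093), (0.05481678247451782, 0.047880079597234726), 61.46937942504883) all ((0.640177309513092, 0.03217414766550064), (0.0563473217189312, 0.04949650913476944), 61.45587921142578)
side bench z 0.0008795319090244469
side demag rect ((0.5406439304351807, -0.17504411935806274), (0.19232909381389618, 0.2507748305797577), 10.091413497924805) 2369 0.0938454336298956
side big ztop 0.2413631248297665 ((0.5151053071022034, 0.16826237738132477), (0.05296400189399719, 0.04598865658044815), 64.19453430175781) all ((0.5147554874420166, 0.16681742668151855), (0.05588572472333908, 0.04679093137383461), 64.06616973876953)
side pur ztop 0.24210566025994537 ((0.6436360478401184, 0.03313170373439789), (0.0540306381881237, 0.0457959808409214), 58.99681091308594) all ((0.6437050104141235, 0.03271870315074921), (0.05469872057437897, 0.04622245952486992), 58.828739166259766)
```

View pics/hm.png

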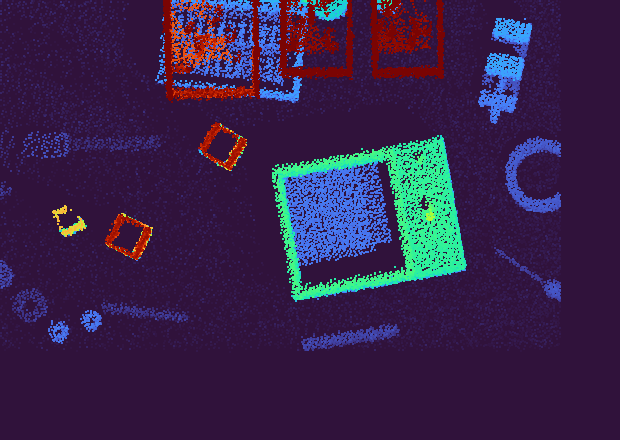

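```bash
cat >> h.py <<'E'
D0=np.array([.5398,-.1746,0]); DY=np.radians(10.0)
RD=Ro.from_euler('z',DY).as_matrix()
def dem(p): return D0+RD@np.array(p,float)      # demag -> world
def ind(p): return RD.T@(np.array(p)-D0)
def toolR(z,y):
    z=np.array(z,float);z/=np.linalg.norm(z);y=np.array(y,float);y-=z*(y@z);y/=np.linalg.norm(y)
    return np.stack([np.cross(y,z),y,z],1)
def leanR(az,lean,jaw):  # body leans toward azimuth az(deg) by lean(deg); jaw azimuth deg
    a=np.radians(az);l=np.radians(lean);j=np.radians(jaw)
    return toolR([-np.sin(l)*np.cos(a),-np.sin(l)*np.sin(a),-np.cos(l)],[np.cos(j),np.sin(j),0])
def rel(G,R,o=None,grasp=True):
    """print shift/rot to bring grasp point (or TCP) to G with orientation R"""
    o=o or r.get_obs(); R0=Ro.from_rotvec(o["ee_rot"]).as_matrix(); G=np.array(G,float)
    T=G+(.019*R[:,2] if grasp else 0)
    s=R0.T@(T-o["tool_pos"]); rv=np.degrees(Ro.from_matrix(R0.T@R).as_rotvec())
    print("xyz",s.round(4).tolist(),"rot",rv.round(1).tolist(),"|",round(np.linalg.norm(s),3),round(np.linalg.norm(rv),1))
    return s,rv
E
python3 - <<'E'
from h import *
o=st(); R0=Ro.from_rotvec(o["ee_rot"]).as_matrix(); print(R0.round(3))
for jaw in (-26,154):
    R=leanR(64,40,jaw); G=np.array([.513,.167,.167])
    print(jaw); rel(G-.13*R[:,2],R)
print("tube in demag",ind([.513,.167,0]))
E
```

```text
t 1.25 tcp [0.1819 0.5455 0.2055] rv [5.033e-01 3.101e+00 1.000e-04] F [-0.1  0.4 -0.4] w 0.0937
j [ 1.128  0.276  1.505 -0.     1.361 -0.121]
[[-0.949  0.316  0.   ]
 [ 0.316  0.949  0.   ]
 [-0.     0.    -1.   ]]
-26
xyz [-0.4432, -0.1836, -0.0466] rot [33.9, -29.7, 93.2] | 0.482 103.5
154
xyz [-0.4432, -0.1836, -0.0466] rot [28.7, 32.8, -78.8] | 0.482 90.0
tube in demag [0.03292537 0.3410641  0.        ]
```

Run:
```python
from h import *
rel([.40,.32,.30],leanR(64,0,-26))
```

```text
xyz [-0.2783, -0.145, -0.0755] rot [0.0, -0.0, 97.6] | 0.323 97.6
```

Emit:
{"name": "apply_moves", "arguments": {"plan": [{"fingers": 1, "xyz": [-0.028, -0.014, -0.03], "rotation": [0, 0, 10]}, {"fingers": 1, "xyz": [-0.056, -0.03, -0.05], "rotation": [0, 0, 20]}, {"fingers": 1, "xyz": [-0.084, -0.044, -0.075], "rotation": [0, 0, 30]}, {"fingers": 1, "xyz": [-0.112, -0.058, -0.075], "rotation": [0, 0, 40]}, {"fingers": 1, "xyz": [-0.14, -0.073, -0.075], "rotation": [0, 0, 50]}, {"fingers": 1, "xyz": [-0.168, -0.087, -0.075], "rotation": [0, 0, 60]}, {"fingers": 1, "xyz": [-0.195, -0.1, -0.075], "rotation": [0, 0, 70]}, {"fingers": 1, "xyz": [-0.223, -0.116, -0.075], "rotation": [0, 0, 80]}, {"fingers": 1, "xyz": [-0.25, -0.13, -0.075], "rotation": [0, 0, 90]}, {"fingers": 1, "xyz": [-0.278, -0.145, -0.075], "rotation": [0, 0, 97.6]}], "grip_force": 40}}

```text
t: 2.5
tool_pos: [0.4003, 0.3193, 0.2806]
ee_rot: [-2.668, -1.658, -0.001]
wrist_force: [0.0, 0.2, 0.0]
grip_width: 0.0937
```

Run:
```python
from h import *
st(); R=leanR(64,40,-26); G=np.array([.513,.167,.167])
s,rv=rel(G-.14*R[:,2],R)
for k in range(1,6): print((s*k/5).round(3),(rv*k/5).round(1))
p=snap("wrist","w1");
```

```text
t 2.5 tcp [0.4003 0.3193 0.2806] rv [-2.6684e+00 -1.6579e+00 -6.0000e-04] F [0.  0.2 0. ] w 0.0937
j [0.537 0.145 1.494 0.    1.502 0.996]
xyz [-0.0088, 0.1681, 0.0209] rot [-0.1, -40.0, -0.3] | 0.17 40.0
[-0.002  0.034  0.004] [-0.  -8.  -0.1]
[-0.004  0.067  0.008] [ -0.  -16.   -0.1]
[-0.005  0.101  0.013] [ -0.1 -24.   -0.2]
[-0.007  0.134  0.017] [ -0.1 -32.   -0.2]
[-0.009  0.168  0.021] [ -0.1 -40.   -0.3]
```

Emit:
{"name": "apply_moves", "arguments": {"plan": [{"fingers": 1, "xyz": [-0.002, 0.034, 0.0], "rotation": [0, -8, 0]}, {"fingers": 1, "xyz": [-0.004, 0.067, 0.0], "rotation": [0, -16, 0]}, {"fingers": 1, "xyz": [-0.005, 0.101, 0.005], "rotation": [0, -24, 0]}, {"fingers": 1, "xyz": [-0.007, 0.134, 0.012], "rotation": [0, -32, 0]}, {"fingers": 1, "xyz": [-0.009, 0.168, 0.021], "rotation": [0, -40, 0]}, {"fingers": 1, "xyz": [-0.009, 0.168, 0.021], "rotation": [0, -40, 0]}]}}

```text
t: 3.3
tool_pos: [0.5511, 0.2337, 0.2528]
ee_rot: [2.253, 1.393, -0.834]
wrist_force: [-0.1, -0.9, -1.0]
grip_width: 0.0941
```

Run:
```python
from h import *
st(); R=leanR(64,40,-26); G=np.array([.513,.167,.167])
s,rv=rel(G,R)
p=snap("wrist","w2"); p=snap("scene","s2")
```

```text
t 3.3 tcp [0.5511 0.2337 0.2528] rv [ 2.2528  1.3931 -0.8343] F [-0.1 -0.9 -1. ] w 0.0941
j [ 0.519  0.665  0.959 -0.428  2.095  0.877]
xyz [-0.0022, -0.0039, 0.1341] rot [-0.5, 0.6, -0.4] | 0.134 0.8
```

View pics/w2.png

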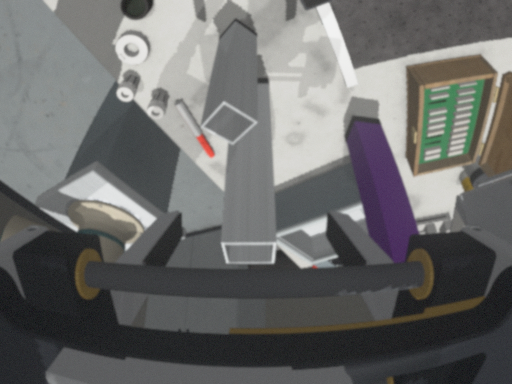

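View pics/s2.png

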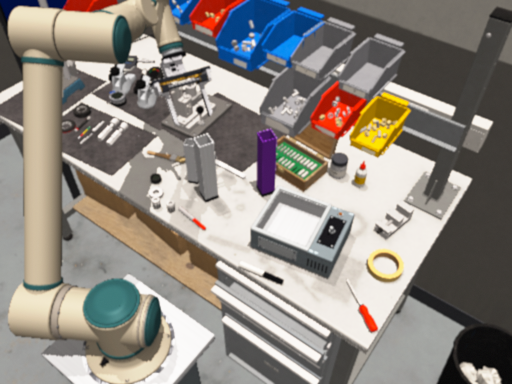

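Run:
```python
from h import *
o=r.get_obs(); R0=Ro.from_rotvec(o["ee_rot"]).as_matrix()
p=pickle.load(open("w2.pkl","rb")); c=-p["R"].T@p["t"]; print("cam",c, "tool frame",R0.T@(c-o["tool_pos"]), "axis in tool",R0.T@p["R"][2])
K=p["camera_matrix"];f=K[0,0]
v,u=np.mgrid[:384,:512]; du=(u-K[0,2]);dv=(v-K[1,2]); rr=np.hypot(du,dv); th=rr/f
z=p["range_z"]; P=np.stack([np.tan(th)*du/np.maximum(rr,1e-6)*z,np.tan(th)*dv/np.maximum(rr,1e-6)*z,z],-1)
W=(P-p["t"])@p["R"]; ok=z>0
for (a,b) in [(249,243),(249,262),(224,252),(274,252),(228,244),(270,244),(272,262),(230,105),(230,140),(205,122),(256,122)]:
    q=W[max(0,b-1):b+2,a-1:a+2].reshape(-1,3); print((a,b),np.median(q,0).round(3))
Q=W[ok]; t=Q[(abs(Q[:,0]-.51)<.06)&(abs(Q[:,1]-.165)<.05)&(Q[:,2]>.22)&(Q[:,2]<.26)]
print(len(t),cv2.minAreaRect(t[:,:2].astype(np.float32)))
t=Q[(abs(Q[:,0]-.53)<.06)&(abs(Q[:,1]-.247)<.05)&(Q[:,2]>.15)&(Q[:,2]<.19)]
print(len(t),cv2.minAreaRect(t[:,:2].astype(np.float32)),t[:,2].max())
```

```text
cam [0.62637134 0.38293574 0.34516403] tool frame [ 0.07302251  0.00234927 -0.17411396] axis in tool [-0.23544953 -0.00254626  0.97188324]
(249, 243) [0.524 0.187 0.239]
(249, 262) [0.504 0.149 0.238]
(224, 252) [0.496 0.181 0.239]
(274, 252) [0.535 0.162 0.239]
(228, 244) [0.497 0.179 0.231]
(270, 244) [0.523 0.143 0.221]
(272, 262) [0.524 0.141 0.238]
(230, 105) [0.549 0.269 0.169]
(230, 140) [0.531 0.237 0.168]
(205, 122) [0.524 0.264 0.17 ]
(256, 122) [0.558 0.246 0.169]
2119 ((0.5147994160652161, 0.16984449326992035), (0.047376714646816254, 0.04573480412364006), 64.61781311035156)
1871 ((0.52353835105896, 0.23909738659858704), (0.0859597772359848, 0.04146857559680939), 44.38745880126953) 0.189931364118733
```

Emit:
{"name": "apply_moves", "arguments": {"plan": [{"fingers": 1, "xyz": [-0.001, -0.003, 0.035], "rotation": [0, 0, 0]}, {"fingers": 1, "xyz": [-0.002, -0.004, 0.07], "rotation": [0, 0, 0]}, {"fingers": 1, "xyz": [-0.002, -0.004, 0.105], "rotation": [0, 0, 0]}, {"fingers": 1, "xyz": [-0.002, -0.004, 0.132], "rotation": [0, 0, 0]}, {"fingers": 1, "xyz": [-0.002, -0.004, 0.132], "rotation": [0, 0, 0]}]}}

```text
t: 4.03
tool_pos: [0.5053, 0.1572, 0.1618]
ee_rot: [2.259, 1.393, -0.821]
wrist_force: [0.5, 0.1, 0.4]
grip_width: 0.0942
```

Run:
```python
from h import *
o=st(); R0=Ro.from_rotvec(o["ee_rot"]).as_matrix(); print("G",o["tool_pos"]-.019*R0[:,2])
p=snap("wrist","w3"); p=snap("side","d3")
cv2.imwrite("pics/d3c.png",cv2.resize(p["color"][60:300,120:400],None,fx=2.5,fy=2.5))
```

```text
t 4.03 tcp [0.5053 0.1572 0.1618] rv [ 2.259   1.3926 -0.8207] F [0.5 0.1 0.4] w 0.0942
j [ 0.459  0.585  1.336 -0.411  1.791  0.953]
G [0.51071585 0.16813202 0.1763606 ]
```

View pics/w3.png

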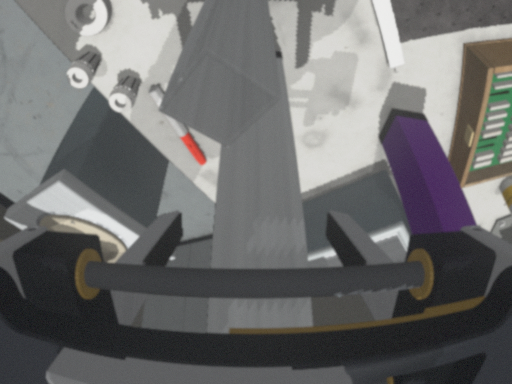

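View pics/d3c.png

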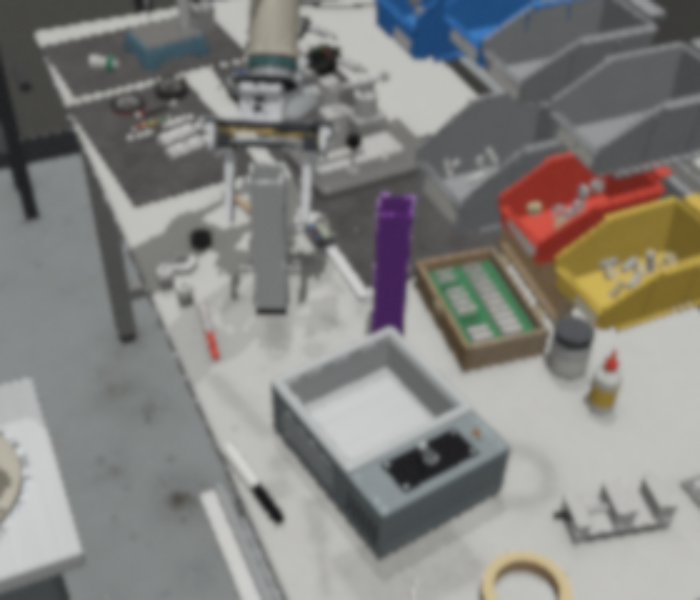

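Emit:
{"name": "apply_moves", "arguments": {"plan": [{"fingers": 1, "xyz": [0, 0, 0.006], "rotation": [0, 0, 0]}, {"fingers": -1, "xyz": [0, 0, 0.006], "rotation": [0, 0, 0]}, {"fingers": -1, "xyz": [0, 0, 0.006], "rotation": [0, 0, 0]}, {"fingers": -1, "xyz": [0, 0, 0.006], "rotation": [0, 0, 0]}, {"fingers": -1, "xyz": [0, 0, 0.006], "rotation": [0, 0, 0]}, {"fingers": -1, "xyz": [0, 0, 0.006], "rotation": [0, 0, 0]}], "grip_force": 50}}

```text
t: 4.88
tool_pos: [0.5057, 0.155, 0.1575]
ee_rot: [2.259, 1.393, -0.816]
wrist_force: [1.2, 0.2, 1.1]
grip_width: 0.0472
```

Run:
```python
from h import *
o=st(); R0=Ro.from_rotvec(o["ee_rot"]).as_matrix(); print("G",o["tool_pos"]-.019*R0[:,2])
```

```text
t 4.88 tcp [0.5057 0.155  0.1575] rv [ 2.259   1.3927 -0.8164] F [1.2 0.2 1.1] w 0.0472
j [ 0.456  0.585  1.346 -0.412  1.778  0.955]
G [0.51110586 0.16591038 0.17202314]
```

```bash
cat >> h.py <<'E'
def tubeR(th): # demag frame -> world
    z=np.array([0,-np.sin(th),np.cos(th)]);x=np.array([1.,0,0]);return RD@np.stack([x,np.cross(z,x),z],1)
def T(R,p): M=np.eye(4);M[:3,:3]=R;M[:3,3]=p;return M
def toolT(o=None):
    o=o or r.get_obs(); return T(Ro.from_rotvec(o["ee_rot"]).as_matrix(),o["tool_pos"])
def rows(targets,grasp=None):  # list of world tool 4x4 -> rows relative to now
    A=np.linalg.inv(toolT())
    for B in targets:
        C=A@B; print("xyz",C[:3,3].round(4).tolist(),"rot",np.degrees(Ro.from_matrix(C[:3,:3]).as_rotvec()).round(1).tolist())
E
python3 - <<'E'
from h import *
o=r.get_obs(); M=toolT(o); print(M.round(3))
y=M[:3,1]; az=np.degrees(np.arctan2(y[1],y[0])); print("jaw az",az)
Rt=Ro.from_euler('z',np.radians(az)).as_matrix()
foot=np.array([.5135,.1675,0])
# centre along jaw: put axis plane through G
G=M[:3,3]-.019*M[:3,2]; j=Rt[:,0]; foot=foot+j*((G-foot)@j); print("foot",foot)
X=np.linalg.inv(M)@T(Rt,foot); np.save("X.npy",X)
Xi=np.linalg.inv(X)
tg=[]
for k in range(1,6):
    f=k/5; yaw=np.radians(az)+(DY-np.radians(az))*f
    p=foot*(1-f)+dem([0,.305,0])*f; p[2]=min(.012,.012*k/1.)
    tg.append(T(Ro.from_euler('z',yaw).as_matrix(),p)@Xi)
rows(tg)
E
```

```text
[[ 0.346  0.894 -0.284  0.506]
 [ 0.684 -0.447 -0.576  0.155]
 [-0.642  0.005 -0.767  0.157]
 [ 0.     0.     0.     1.   ]]
jaw az -26.581424328839812
foot [0.51222136 0.16813978 0.        ]
xyz [-0.0152, 0.0012, -0.003] rot [-4.7, 0.0, -5.6]
xyz [-0.0224, 0.0023, 0.0031] rot [-9.4, 0.1, -11.2]
xyz [-0.0295, 0.0033, 0.0091] rot [-14.1, 0.1, -16.8]
xyz [-0.0364, 0.0042, 0.0149] rot [-18.8, 0.2, -22.4]
xyz [-0.0432, 0.0051, 0.0205] rot [-23.5, 0.2, -28.1]
```

Emit:
{"name": "apply_moves", "arguments": {"plan": [{"fingers": -1, "xyz": [-0.0077, 0, -0.0092], "rotation": [0, 0, 0]}, {"fingers": -1, "xyz": [-0.0077, 0, -0.0092], "rotation": [0, 0, 0]}, {"fingers": -1, "xyz": [-0.0152, 0.0012, -0.003], "rotation": [-4.7, 0, -5.6]}, {"fingers": -1, "xyz": [-0.0224, 0.0023, 0.0031], "rotation": [-9.4, 0, -11.2]}, {"fingers": -1, "xyz": [-0.0295, 0.0033, 0.0091], "rotation": [-14.1, 0.1, -16.8]}, {"fingers": -1, "xyz": [-0.0364, 0.0042, 0.0149], "rotation": [-18.8, 0.2, -22.4]}, {"fingers": -1, "xyz": [-0.0432, 0.0051, 0.0205], "rotation": [-23.5, 0.2, -28.1]}, {"fingers": -1, "xyz": [-0.0432, 0.0051, 0.0205], "rotation": [-23.5, 0.2, -28.1]}]}}

```text
t: 5.88
tool_pos: [0.4864, 0.1106, 0.1692]
ee_rot: [1.637, 1.947, -0.592]
wrist_force: [-0.5, -0.1, -6.3]
grip_width: 0.046
```

Run:
```python
from h import *
o=st(); X=np.load("X.npy"); M=toolT(o)@X; print(M.round(3), ind(M[:3,3]))
p=snap("side","d4"); cv2.imwrite("pics/d4c.png",cv2.resize(p["color"][60:300,120:400],None,fx=2.5,fy=2.5))
p=snap("scene","s4"); cv2.imwrite("pics/s4c.png",cv2.resize(p["color"][60:300,120:400],None,fx=2.5,fy=2.5))
```

```text
t 5.88 tcp [0.4864 0.1106 0.1692] rv [ 1.6368  1.9474 -0.5918] F [-0.5 -0.1 -6.3] w 0.046
j [ 0.556  0.365  1.71  -0.648  1.408  0.606]
[[ 0.985 -0.173  0.003  0.483]
 [ 0.173  0.985 -0.     0.125]
 [-0.003  0.001  1.     0.012]
 [ 0.     0.     0.     1.   ]] [-0.00360385  0.30494282  0.01176085]
```

View pics/d4c.png

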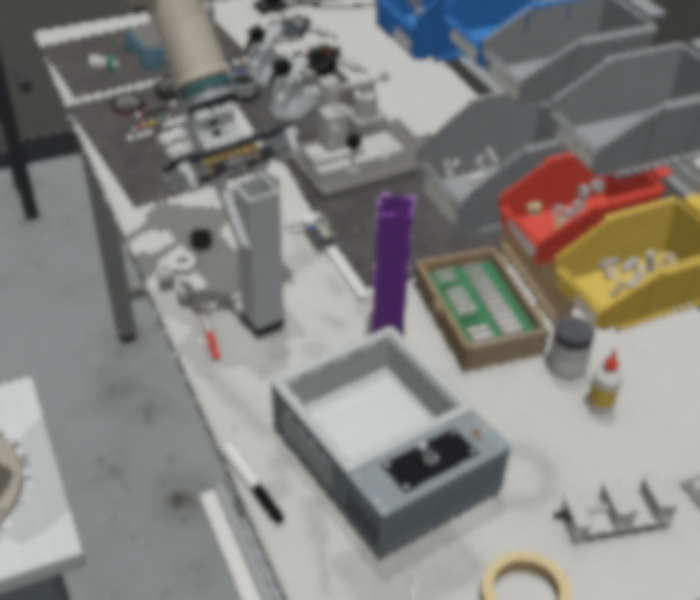

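View pics/s4c.png

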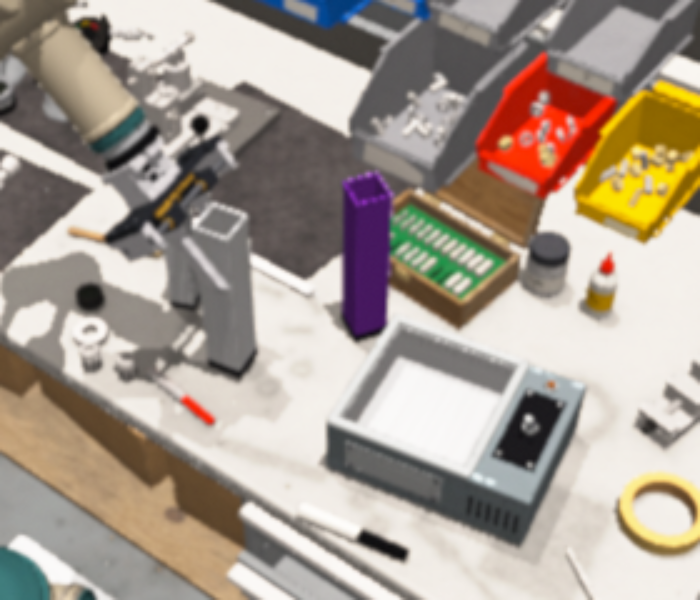

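Run:
```python
from h import *
X=np.load("X.npy"); Xi=np.linalg.inv(X)
tg=[]
for k in range(1,10):
    th=1.03*k/9; f=k/9
    tg.append(T(tubeR(th),dem([-.0036-.0264*min(1,f*2),.305+.002*f,.023*np.sin(th)+.012-.006*f]))@Xi)
rows(tg)
```

```text
xyz [-0.0136, -0.0099, 0.0121] rot [0.0, 6.5, -0.0]
xyz [-0.0251, -0.0158, 0.0253] rot [0.1, 13.0, -0.0]
xyz [-0.0348, -0.0217, 0.0396] rot [0.1, 19.6, 0.0]
xyz [-0.0425, -0.0276, 0.0549] rot [0.1, 26.1, 0.0]
xyz [-0.0482, -0.0306, 0.0709] rot [0.1, 32.7, 0.1]
xyz [-0.0517, -0.0306, 0.0875] rot [0.2, 39.2, 0.1]
xyz [-0.053, -0.0307, 0.1045] rot [0.2, 45.8, 0.1]
xyz [-0.0522, -0.0308, 0.1215] rot [0.2, 52.4, 0.1]
xyz [-0.0491, -0.0308, 0.1385] rot [0.2, 58.9, 0.2]
```

Emit:
{"name": "apply_moves", "arguments": {"plan": [{"fingers": -1, "xyz": [-0.0136, -0.0099, 0.0121], "rotation": [0, 6.5, 0]}, {"fingers": -1, "xyz": [-0.0251, -0.0158, 0.0253], "rotation": [0.1, 13, 0]}, {"fingers": -1, "xyz": [-0.0348, -0.0217, 0.0396], "rotation": [0.1, 19.6, 0]}, {"fingers": -1, "xyz": [-0.0425, -0.0276, 0.0549], "rotation": [0.1, 26.1, 0]}, {"fingers": -1, "xyz": [-0.0482, -0.0306, 0.0709], "rotation": [0.1, 32.7, 0.1]}, {"fingers": -1, "xyz": [-0.0517, -0.0306, 0.0875], "rotation": [0.2, 39.2, 0.1]}, {"fingers": -1, "xyz": [-0.0517, -0.0306, 0.0875], "rotation": [0.2, 39.2, 0.1]}], "grip_force": 60}}

```text
t: 6.85
tool_pos: [0.4773, 0.0077, 0.1345]
ee_rot: [2.024, 2.388, -0.013]
wrist_force: [-0.4, 0.9, -6.7]
grip_width: 0.046
```

Run:
```python
from h import *
o=st(); X=np.load("X.npy"); M=toolT(o)@X; print(M.round(3), ind(M[:3,3]))
p=snap("side","d5"); cv2.imwrite("pics/d5c.png",cv2.resize(p["color"][60:300,120:400],None,fx=2.5,fy=2.5))
p=snap("scene","s5"); cv2.imwrite("pics/s5c.png",cv2.resize(p["color"][60:300,120:400],None,fx=2.5,fy=2.5))
```

```text
t 6.85 tcp [0.4773 0.0077 0.1345] rv [ 2.0242  2.3882 -0.0132] F [-0.4  0.9 -6.7] w 0.046
j [-0.119  0.182  1.821 -0.014  1.134 -0.278]
[[ 0.986 -0.128  0.108  0.458]
 [ 0.167  0.765 -0.622  0.117]
 [-0.003  0.631  0.776  0.022]
 [ 0.     0.     0.     1.   ]] [-0.02960469  0.30115154  0.02168007]
```

View pics/d5c.png

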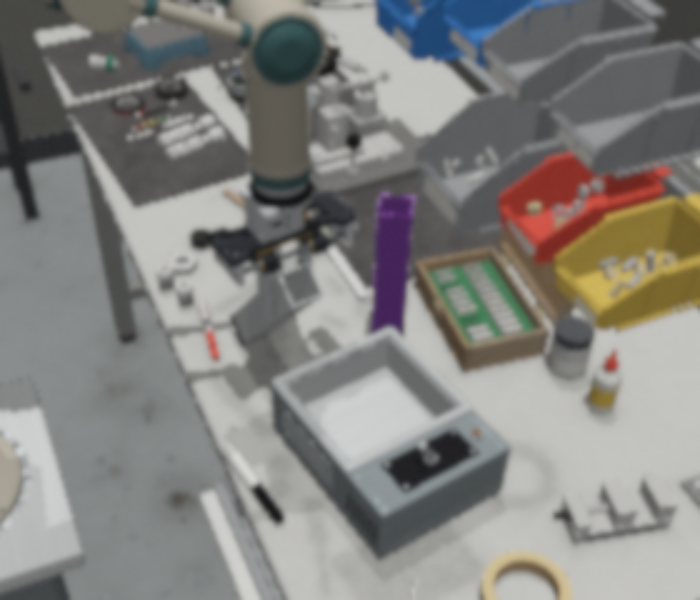

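View pics/s5c.png

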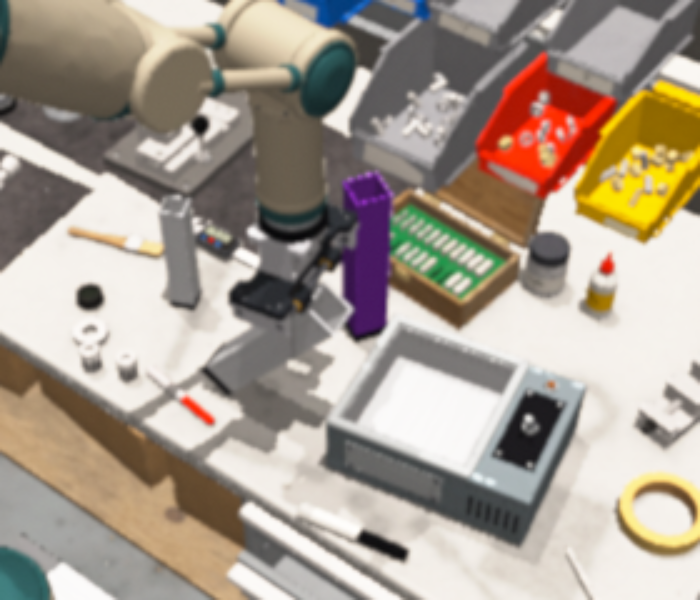

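The tube is tilted in the grip, with its foot at crop (215,378) in the scene view and its mouth near (335,310). I'll fit its real pose from the depth data.

```bash
cat >> h.py <<'E'
def tubefit(p,lo,hi,verbose=True,X0=None):
    """fit tube (box 46x46x240) surface to depth points inside demag-frame bounds; params: th, foot y,z, x, yaw"""
    from scipy.optimize import least_squares
    W=cloud(p)[p["range_z"]>0]; Q=(W-D0)@RD
    m=((Q>lo)&(Q<hi)).all(1); Q=Q[m]
    def res(v,full=False):
        th,x,y,z,yaw=v
        R=Ro.from_euler('z',yaw).as_matrix()@np.stack([[1,0,0],np.cross([0,-np.sin(th),np.cos(th)],[1,0,0]),[0,-np.sin(th),np.cos(th)]],1)
        L=(Q-[x,y,z])@R; L=L-[0,0,.12]
        q=abs(L)-[.023,.023,.12]
        d=np.where((q>0).any(1),np.linalg.norm(np.maximum(q,0),axis=1),q.max(1))
        return d
    best=None
    f=least_squares(res,X0,loss='cauchy',f_scale=.003,x_scale=[.1,.01,.01,.01,.1])
    d=abs(res(f.x)); v=f.x
    print("n",len(Q),"inl<4mm",(d<.004).mean().round(2),"th %.3f foot x %.4f y %.4f z %.4f yaw %.3f"%tuple(v),"mouth y %.4f z %.4f"%(v[2]-.24*np.sin(v[0]),v[3]+.24*np.cos(v[0])))
    return v
E
python3 - <<'E'
from h import *
for n in ["s5","d5"]:
    p=pickle.load(open(n+".pkl","rb"))
    tubefit(p,[-.07,.11,.008],[.01,.34,.17],X0=[.75,-.03,.305,.02,0])
E
```

```text
n 879 inl<4mm 0.67 th 0.700 foot x -0.0292 y 0.3048 z 0.0206 yaw -0.017 mouth y 0.1503 z 0.2042
n 672 inl<4mm 0.49 th 0.692 foot x -0.0264 y 0.3022 z 0.0221 yaw -0.036 mouth y 0.1491 z 0.2070
```

Run:
```python
from h import *
X=np.load("X.npy"); Xi=np.linalg.inv(X)
tg=[]
for k in range(1,6):
    f=k/5; th=.69+(1.05-.69)*f
    tg.append(T(tubeR(th),dem([-.03,.301+.007*f,.023*np.sin(th)+.007-.004*f]))@Xi)
rows(tg)
```

```text
xyz [-0.0107, 0.0, 0.0091] rot [-0.1, 4.4, -0.1]
xyz [-0.0164, 0.0, 0.0177] rot [-0.1, 8.6, -0.1]
xyz [-0.0213, 0.0001, 0.0269] rot [-0.1, 12.7, -0.1]
xyz [-0.0256, 0.0001, 0.0365] rot [-0.1, 16.8, -0.1]
xyz [-0.0292, 0.0001, 0.0467] rot [-0.1, 20.9, -0.1]
```

Emit:
{"name": "apply_moves", "arguments": {"plan": [{"fingers": -1, "xyz": [-0.0107, 0, 0.0091], "rotation": [-0.1, 4.4, -0.1]}, {"fingers": -1, "xyz": [-0.0164, 0, 0.0177], "rotation": [-0.1, 8.6, -0.1]}, {"fingers": -1, "xyz": [-0.0213, 0.0001, 0.0269], "rotation": [-0.1, 12.7, -0.1]}, {"fingers": -1, "xyz": [-0.0256, 0.0001, 0.0365], "rotation": [-0.1, 16.8, -0.1]}, {"fingers": -1, "xyz": [-0.0292, 0.0001, 0.0467], "rotation": [-0.1, 20.9, -0.1]}, {"fingers": -1, "xyz": [-0.0292, 0.0001, 0.0467], "rotation": [-0.1, 20.9, -0.1]}, {"fingers": -1, "xyz": [-0.0292, 0.0001, 0.0467], "rotation": [-0.1, 20.9, -0.1]}]}}

```text
t: 7.82
tool_pos: [0.4822, -0.0175, 0.0888]
ee_rot: [-1.838, -2.187, -0.329]
wrist_force: [0.1, 0.5, -6.4]
grip_width: 0.0455
```

Run:
```python
from h import *
o=st(); X=np.load("X.npy"); M=toolT(o)@X; print("th",np.arccos(M[2,2]), ind(M[:3,3]))
for n,k in (("side","d6"),("scene","s6")):
    p=snap(n,k); cv2.imwrite(f"pics/{k}c.png",cv2.resize(p["color"][60:300,120:400],None,fx=2.5,fy=2.5))
    tubefit(p,[-.07,.13,.008],[.01,.34,.17],X0=[1.02,-.03,.305,.02,0])
```

```text
t 7.83 tcp [ 0.4822 -0.0175  0.0888] rv [-1.8379 -2.1875 -0.3291] F [ 0.1  0.5 -6.4] w 0.0455
j [-0.421  0.323  1.82   0.31   1.215 -0.735]
th 1.0472527485763383 [-0.02989969  0.30844588  0.02281757]
n 234 inl<4mm 0.83 th 1.026 foot x -0.0262 y 0.3241 z 0.0132 yaw -0.026 mouth y 0.1189 z 0.1377
n 773 inl<4mm 0.95 th 1.046 foot x -0.0297 y 0.3092 z 0.0216 yaw -0.006 mouth y 0.1015 z 0.1419
```

View pics/s6c.png

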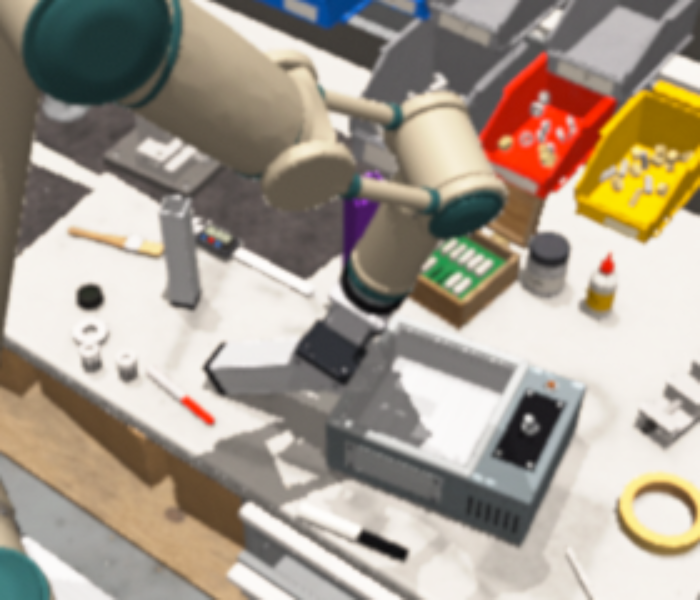

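Run:
```python
from h import *
M=toolT(); A=M.copy(); A[:3,3]+=RD@np.array([0,-.004,-.0015]); 
rows([A])
```

```text
xyz [-0.0043, 0.0, 0.0] rot [0.0, -0.0, -0.0]
```

Emit:
{"name": "apply_moves", "arguments": {"plan": [{"fingers": -1, "xyz": [-0.0043, 0, 0], "rotation": [0, 0, 0]}, {"fingers": -1, "xyz": [-0.0043, 0, 0], "rotation": [0, 0, 0]}, {"fingers": -1, "xyz": [-0.0043, 0, 0], "rotation": [0, 0, 0]}], "grip_force": 30}}

```text
t: 8.3
tool_pos: [0.4827, -0.0212, 0.0878]
ee_rot: [-1.838, -2.188, -0.33]
wrist_force: [-1.2, 0.2, -6.4]
grip_width: 0.0458
```

Run:
```python
from h import *
o=st(); X=np.load("X.npy"); M=toolT(o)@X; print("th",np.arccos(M[2,2]), ind(M[:3,3]))
```

```text
t 8.3 tcp [ 0.4827 -0.0212  0.0878] rv [-1.8377 -2.1882 -0.3301] F [-1.2  0.2 -6.4] w 0.0458
j [-0.427  0.325  1.818  0.31   1.215 -0.742]
th 1.047249530759946 [-0.0299779   0.30470555  0.02183052]
```

Emit:
{"name": "apply_moves", "arguments": {"plan": [{"fingers": -1, "xyz": [-0.0016, 0, 0.0015], "rotation": [0, 0, 0]}, {"fingers": -1, "xyz": [-0.0016, 0, 0.0015], "rotation": [0, 0, 0]}, {"fingers": -1, "xyz": [-0.0016, 0, 0.0015], "rotation": [0, 0, 0]}]}}

```text
t: 8.68
tool_pos: [0.4829, -0.0223, 0.0858]
ee_rot: [-1.838, -2.188, -0.33]
wrist_force: [-0.4, -0.4, -6.9]
grip_width: 0.0458
```

Emit:
{"name": "apply_moves", "arguments": {"plan": [{"fingers": -1, "xyz": [-0.001, 0, 0.002], "rotation": [0, 0, 0]}, {"fingers": -1, "xyz": [-0.001, 0, 0.002], "rotation": [0, 0, 0]}, {"fingers": -1, "xyz": [-0.001, 0, 0.002], "rotation": [0, 0, 0]}]}}

```text
t: 9.05
tool_pos: [0.4829, -0.0222, 0.0854]
ee_rot: [-1.837, -2.188, -0.332]
wrist_force: [-1.3, -1.2, 6.2]
grip_width: 0.0459
```

Run:
```python
from h import *
o=st(); X=np.load("X.npy"); M=toolT(o)@X; print("th",np.arccos(M[2,2]), ind(M[:3,3]))
p=snap("scene","s7"); cv2.imwrite("pics/s7c.png",cv2.resize(p["color"][60:300,120:400],None,fx=2.5,fy=2.5))
tubefit(p,[-.07,.13,.008],[.01,.34,.17],X0=[1.02,-.03,.305,.02,0])
```

```text
t 9.05 tcp [ 0.4829 -0.0222  0.0854] rv [-1.837  -2.1881 -0.3316] F [-1.3 -1.2  6.2] w 0.0459
j [-0.43   0.329  1.82   0.311  1.21  -0.746]
th 1.048259762869593 [-0.02992972  0.30371033  0.01958632]
n 769 inl<4mm 0.94 th 1.047 foot x -0.0294 y 0.3346 z 0.0006 yaw -0.006 mouth y 0.1268 z 0.1207
```

Emit:
{"name": "apply_moves", "arguments": {"plan": [{"fingers": 0.3, "xyz": [0, 0, 0], "rotation": [0, 0, 0]}, {"fingers": 1, "xyz": [0, 0, 0], "rotation": [0, 0, 0]}, {"fingers": 1, "xyz": [0, 0, 0], "rotation": [0, 0, 0]}, {"fingers": 1, "xyz": [0, 0, 0], "rotation": [0, 0, 0]}]}}

```text
t: 9.6
tool_pos: [0.4829, -0.0221, 0.0854]
ee_rot: [-1.837, -2.188, -0.332]
wrist_force: [-0.2, 0.1, 0.3]
grip_width: 0.0822
```

Run:
```python
from h import *
o=st()
p=snap("scene","s8"); cv2.imwrite("pics/s8c.png",cv2.resize(p["color"][60:300,120:400],None,fx=2.5,fy=2.5))
tubefit(p,[-.07,.13,.003],[.01,.37,.17],X0=[1.02,-.03,.305,.02,0])
```

```text
t 9.6 tcp [ 0.4829 -0.0221  0.0854] rv [-1.8368 -2.1877 -0.3319] F [-0.2  0.1  0.3] w 0.0822
j [-0.43   0.329  1.82   0.311  1.21  -0.746]
n 800 inl<4mm 0.92 th 1.048 foot x -0.0297 y 0.3558 z -0.0115 yaw -0.002 mouth y 0.1478 z 0.1083
```

View pics/s8c.png

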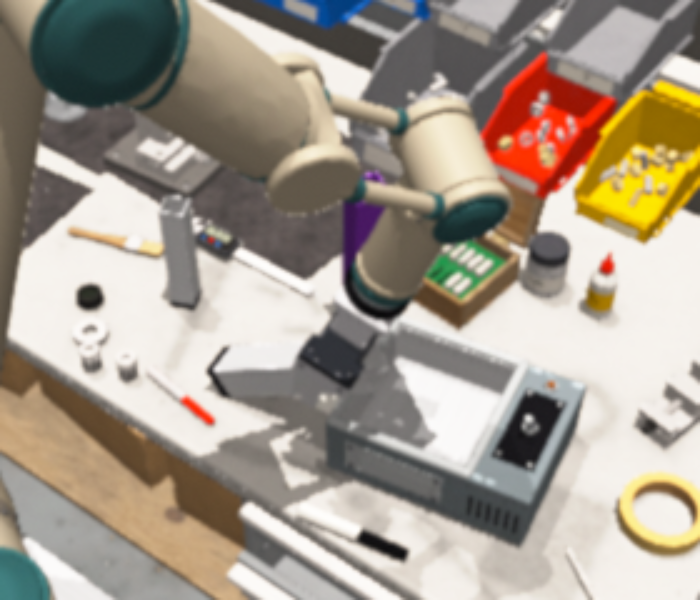

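Emit:
{"name": "apply_moves", "arguments": {"plan": [{"fingers": 1, "xyz": [0, 0, -0.01], "rotation": [0, 0, 0]}, {"fingers": 1, "xyz": [0, 0, -0.03], "rotation": [0, 0, 0]}, {"fingers": 1, "xyz": [0, 0, -0.06], "rotation": [0, 0, 0]}, {"fingers": 1, "xyz": [0, 0, -0.09], "rotation": [0, 0, 0]}, {"fingers": 1, "xyz": [0, 0, -0.12], "rotation": [0, 0, 0]}, {"fingers": 1, "xyz": [0, 0, -0.12], "rotation": [0, 0, 0]}]}}

```text
t: 10.4
tool_pos: [0.4911, -0.0642, 0.2001]
ee_rot: [-1.84, -2.191, -0.334]
wrist_force: [-0.2, 0.6, 0.4]
grip_width: 0.0943
```

Run:
```python
from h import *
o=st()
for n,k in (("side","d9"),("scene","s9"),("wrist","w9")):
    p=snap(n,k); cv2.imwrite(f"pics/{k}c.png",p["color"] if n=="wrist" else cv2.resize(p["color"][60:300,120:400],None,fx=2.5,fy=2.5))
    if n!="wrist": tubefit(p,[-.07,.05,.012],[.01,.34,.18],X0=[1.04,-.03,.305,.02,0])
```

```text
t 10.4 tcp [ 0.4911 -0.0642  0.2001] rv [-1.8402 -2.1914 -0.3342] F [-0.2  0.6  0.4] w 0.0943
j [-0.494  0.252  1.612  0.278  1.494 -0.719]
n 1253 inl<4mm 0.59 th 1.048 foot x -0.0267 y 0.3030 z 0.0206 yaw -0.014 mouth y 0.0951 z 0.1404
n 1751 inl<4mm 0.76 th 1.046 foot x -0.0293 y 0.3040 z 0.0180 yaw -0.008 mouth y 0.0962 z 0.1382
```

View pics/d9c.png

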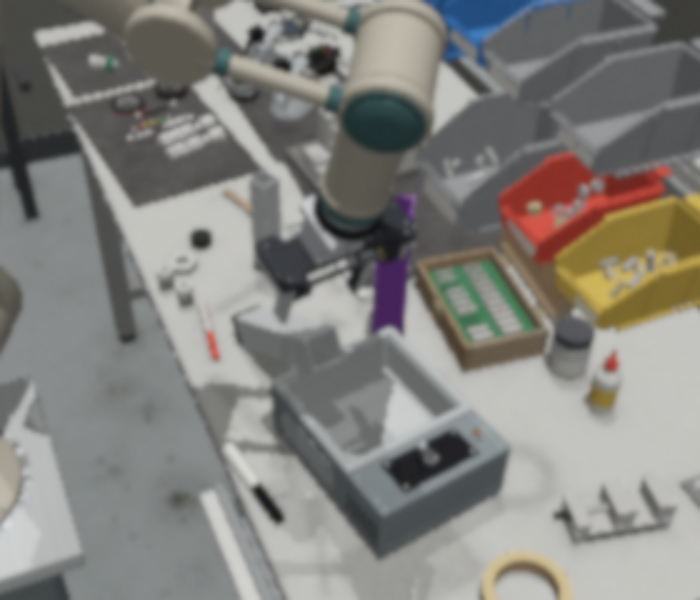

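View pics/s9c.png

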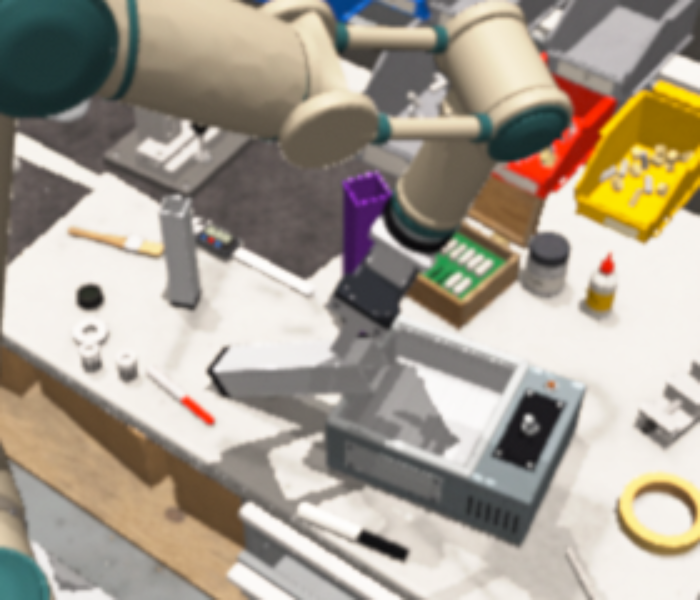

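Run:
```python
from h import *
R=leanR(100,18,10); G=np.array([-.029,.2425,.055]); print(R.round(3)); print(ind(toolT()[:3,3]))
s,rv=rel(dem(G)-.10*R[:,2],R)
for k in range(1,6): print((s*k/5).round(3).tolist(),(rv*k/5).round(1).tolist())
```

```text
[[-0.165  0.985  0.054]
 [ 0.937  0.174 -0.304]
 [-0.309 -0.    -0.951]]
[-0.03075177  0.11926902  0.19728069]
xyz [0.1166, 0.0013, 0.1125] rot [0.2, -38.2, -0.1] | 0.162 38.2
[0.023, 0.0, 0.022] [0.0, -7.6, -0.0]
[0.047, 0.001, 0.045] [0.1, -15.3, -0.0]
[0.07, 0.001, 0.067] [0.1, -22.9, -0.0]
[0.093, 0.001, 0.09] [0.2, -30.6, -0.1]
[0.117, 0.001, 0.112] [0.2, -38.2, -0.1]
```

Emit:
{"name": "apply_moves", "arguments": {"plan": [{"fingers": 1, "xyz": [0.023, 0, 0.022], "rotation": [0, -7.6, 0]}, {"fingers": 1, "xyz": [0.047, 0.001, 0.045], "rotation": [0.1, -15.3, 0]}, {"fingers": 1, "xyz": [0.07, 0.001, 0.067], "rotation": [0.1, -22.9, 0]}, {"fingers": 1, "xyz": [0.093, 0.001, 0.09], "rotation": [0.2, -30.6, -0.1]}, {"fingers": 1, "xyz": [0.117, 0.001, 0.112], "rotation": [0.2, -38.2, -0.1]}, {"fingers": 1, "xyz": [0.117, 0.001, 0.112], "rotation": [0.2, -38.2, -0.1]}]}}

```text
t: 11.3
tool_pos: [0.4611, 0.0891, 0.1298]
ee_rot: [1.844, 2.225, -0.299]
wrist_force: [-0.3, -0.2, 0.3]
grip_width: 0.0939
```

Run:
```python
from h import *
st()
R=leanR(100,18,10); G=np.array([-.029,.2425,.055])
s,rv=rel(dem(G),R)
snap("wrist","w10")
p=snap("scene","s10"); cv2.imwrite("pics/s10c.png",cv2.resize(p["color"][60:300,120:400],None,fx=2.5,fy=2.5))
```

```text
t 11.3 tcp [0.4611 0.0891 0.1298] rv [ 1.8435  2.2249 -0.2988] F [-0.3 -0.2  0.3] w 0.0939
j [ 0.297  0.222  1.835 -0.342  1.15   0.261]
xyz [-0.0063, 0.0029, 0.0996] rot [-0.2, -0.0, 0.7] | 0.1 0.8
```

View pics/w10.png

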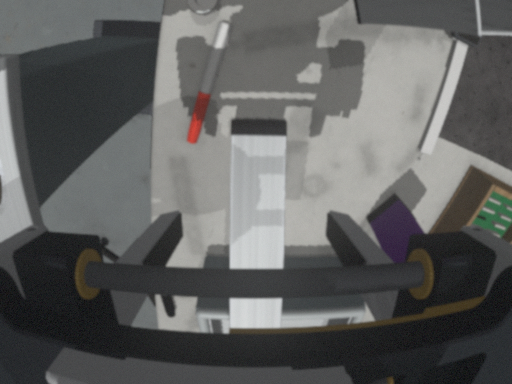

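View pics/s10c.png

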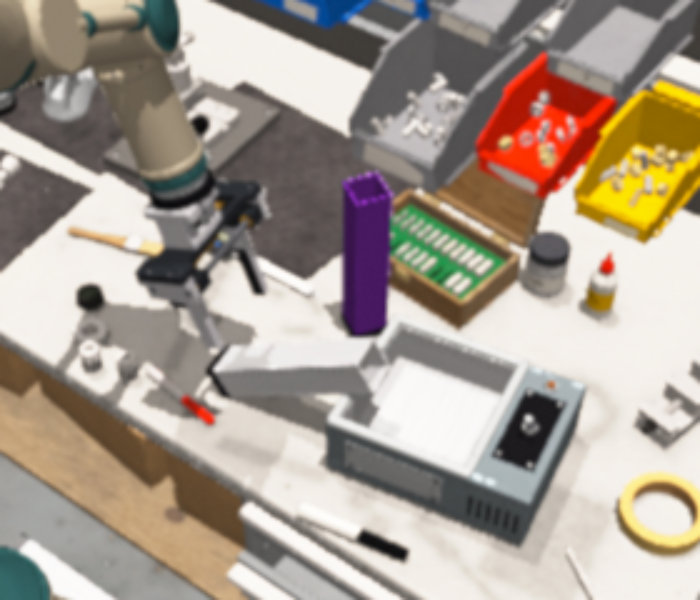

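Emit:
{"name": "apply_moves", "arguments": {"plan": [{"fingers": 1, "xyz": [-0.003, 0.002, 0.03], "rotation": [0, 0, 0.5]}, {"fingers": 1, "xyz": [-0.006, 0.003, 0.06], "rotation": [0, 0, 0.7]}, {"fingers": 1, "xyz": [-0.006, 0.003, 0.085], "rotation": [0, 0, 0.7]}, {"fingers": 1, "xyz": [-0.006, 0.003, 0.1], "rotation": [0, 0, 0.7]}, {"fingers": 1, "xyz": [-0.006, 0.003, 0.1], "rotation": [0, 0, 0.7]}]}}

```text
t: 12.02
tool_pos: [0.4717, 0.0467, 0.0375]
ee_rot: [1.87, 2.202, -0.298]
wrist_force: [-0.1, -0.4, -0.4]
grip_width: 0.094
```

Run:
```python
from h import *
o=st(); M=toolT(o); print("G demag",ind(M[:3,3]-.019*M[:3,2]))
p=snap("scene","s11"); cv2.imwrite("pics/s11c.png",cv2.resize(p["color"][60:300,120:400],None,fx=2.5,fy=2.5))
```

```text
t 12.03 tcp [0.4717 0.0467 0.0375] rv [ 1.8704  2.2015 -0.2981] F [-0.1 -0.4 -0.4] w 0.094
j [ 0.206  0.327  1.969 -0.403  0.903  0.305]
G demag [-0.02855949  0.23566709  0.05559507]
```

View pics/s11c.png

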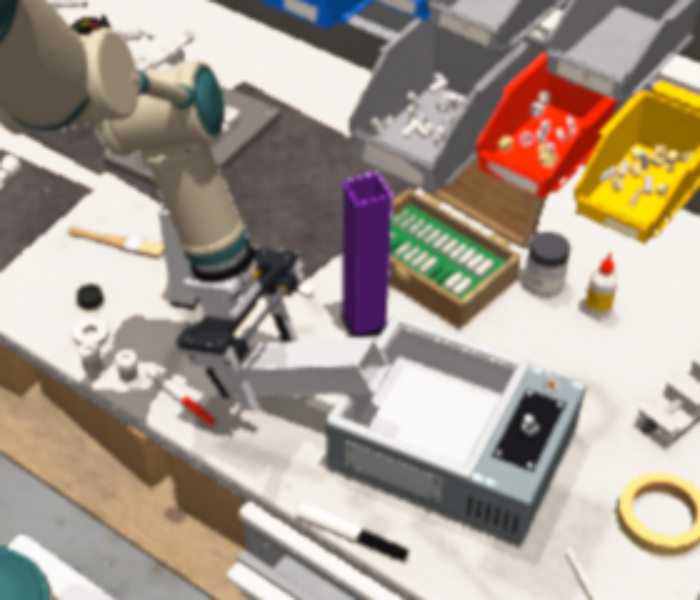

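Emit:
{"name": "apply_moves", "arguments": {"plan": [{"fingers": -1, "xyz": [0, 0, 0], "rotation": [0, 0, 0]}, {"fingers": -1, "xyz": [0, 0, 0], "rotation": [0, 0, 0]}, {"fingers": -1, "xyz": [0, 0, 0], "rotation": [0, 0, 0]}, {"fingers": -1, "xyz": [0, 0, 0], "rotation": [0, 0, 0]}, {"fingers": -1, "xyz": [0, 0, 0], "rotation": [0, 0, 0]}], "grip_force": 60}}

```text
t: 12.7
tool_pos: [0.4718, 0.0475, 0.0383]
ee_rot: [1.869, 2.202, -0.297]
wrist_force: [-6.5, 1.0, 3.7]
grip_width: 0.0475
```

Run:
```python
from h import *
o=st(); M=toolT(o); G=M[:3,3]-.019*M[:3,2]; print("G demag",ind(G))
th0=1.047; foot=np.array([ind(G)[0],.3035,.0199])
X=np.linalg.inv(M)@T(tubeR(th0),dem(foot)); np.save("X2.npy",X); Xi=np.linalg.inv(X)
# pivot: keep contact distance to bar: bar-perp dist .0295+c, s_contact constant
B=np.array([.1185,.092])
def footpos(th,s,c):
    a=np.array([-np.sin(th),np.cos(th)]); m=np.array([-np.cos(th),-np.sin(th)])
    # B = F + s a + (.0295+c) m
    return B-s*a-(.0295+c)*m
F0=foot[1:]; a=np.array([-np.sin(th0),np.cos(th0)]);m=np.array([-np.cos(th0),-np.sin(th0)])
print("s",(B-F0)@a,"perp",(B-F0)@m)
tg=[]
for k in range(1,11):
    th=th0+.1*k; f=footpos(th,.193,.0025 if k>1 else .002); tg.append(T(tubeR(th),dem([foot[0],*f]))@Xi)
    print(round(th,2),f.round(3),end=' ')
print(); rows(tg)
```

```text
t 12.7 tcp [0.4718 0.0475 0.0383] rv [ 1.8694  2.2018 -0.2972] F [-6.5  1.   3.7] w 0.0475
j [ 0.208  0.326  1.968 -0.403  0.905  0.305]
G demag [-0.02835378  0.23641234  0.05634571]
s 0.19625875756669597 perp 0.030098340126605953
1.15 [0.307 0.041] 1.25 [0.312 0.061] 1.35 [0.314 0.08 ] 1.45 [0.314 0.1  ] 1.55 [0.312 0.119] 1.65 [0.309 0.139] 1.75 [0.303 0.157] 1.85 [0.295 0.175] 1.95 [0.286 0.193] 2.05 [0.275 0.209] 
xyz [-0.0021, -0.0, -0.0141] rot [0.1, 5.7, -0.0]
xyz [-0.0024, -0.0001, -0.0267] rot [0.1, 11.5, -0.1]
xyz [-0.004, -0.0001, -0.0387] rot [0.2, 17.2, -0.1]
xyz [-0.0069, -0.0002, -0.0505] rot [0.2, 22.9, -0.1]
xyz [-0.0108, -0.0002, -0.062] rot [0.3, 28.6, -0.1]
xyz [-0.0159, -0.0002, -0.0729] rot [0.4, 34.4, -0.2]
xyz [-0.0221, -0.0002, -0.0834] rot [0.4, 40.1, -0.2]
xyz [-0.0293, -0.0001, -0.0931] rot [0.5, 45.8, -0.2]
xyz [-0.0374, -0.0001, -0.1021] rot [0.6, 51.6, -0.3]
xyz [-0.0464, -0.0, -0.1103] rot [0.6, 57.3, -0.3]
```

Emit:
{"name": "apply_moves", "arguments": {"plan": [{"fingers": -1, "xyz": [-0.0021, 0, -0.0141], "rotation": [0.1, 5.7, 0]}, {"fingers": -1, "xyz": [-0.0024, -0.0001, -0.0267], "rotation": [0.1, 11.5, -0.1]}, {"fingers": -1, "xyz": [-0.004, -0.0001, -0.0387], "rotation": [0.2, 17.2, -0.1]}, {"fingers": -1, "xyz": [-0.0069, -0.0002, -0.0505], "rotation": [0.2, 22.9, -0.1]}, {"fingers": -1, "xyz": [-0.0108, -0.0002, -0.062], "rotation": [0.3, 28.6, -0.1]}, {"fingers": -1, "xyz": [-0.0108, -0.0002, -0.062], "rotation": [0.3, 28.6, -0.1]}]}}

```text
t: 13.45
tool_pos: [0.4705, 0.0543, 0.0999]
ee_rot: [-1.94, -2.278, -0.17]
wrist_force: [-0.1, 0.4, -6.9]
grip_width: 0.0459
```

Run:
```python
from h import *
o=st(); X=np.load("X2.npy"); M=toolT(o)@X; print("th",np.arccos(M[2,2]), ind(M[:3,3]))
for n,k in (("side","d12"),("scene","s12")):
    p=snap(n,k); cv2.imwrite(f"pics/{k}c.png",cv2.resize(p["color"][60:300,120:400],None,fx=2.5,fy=2.5))
    tubefit(p,[-.07,.06,.085],[.01,.36,.15],X0=[1.55,-.03,.305,.12,0])
```

```text
t 13.45 tcp [0.4705 0.0543 0.0999] rv [-1.94   -2.278  -0.1705] F [-0.1  0.4 -6.9] w 0.0459
j [-0.176  0.236  1.866  0.191  1.115 -0.426]
th 1.5446358464837229 [-0.02810261  0.3103326   0.11857571]
n 960 inl<4mm 0.89 th 1.532 foot x -0.0264 y 0.3100 z 0.1175 yaw -0.008 mouth y 0.0702 z 0.1268
n 1344 inl<4mm 0.92 th 1.535 foot x -0.0296 y 0.3115 z 0.1160 yaw -0.004 mouth y 0.0717 z 0.1245
```

View pics/s12c.png

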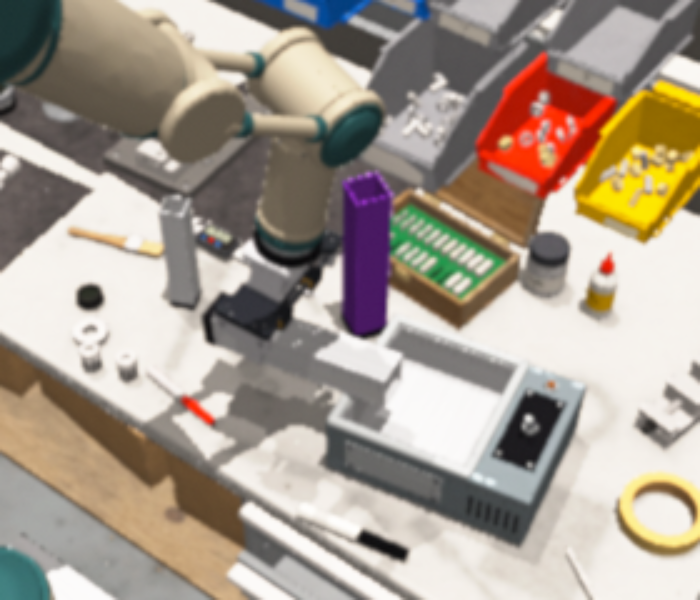

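```bash
cat >> h.py <<'E'
def footpos(th,s,c):
    B=np.array([.1185,.092]);a=np.array([-np.sin(th),np.cos(th)]); m=np.array([-np.cos(th),-np.sin(th)])
    return B-s*a-(.0295+c)*m
E
python3 - <<'E'
from h import *
Xi=np.linalg.inv(np.load("X2.npy")); tg=[]
for th in (1.63,1.71,1.79,1.86,1.93,2.0,2.07,2.14,2.2):
    tg.append(T(tubeR(th),dem([-.028,*footpos(th,.190,.003)]))@Xi)
rows(tg)
E
```

```text
xyz [-0.002, 0.0015, -0.012] rot [-0.1, 4.8, -0.1]
xyz [-0.0022, 0.0015, -0.0215] rot [-0.0, 9.4, -0.2]
xyz [-0.0031, 0.0014, -0.0309] rot [0.0, 14.0, -0.2]
xyz [-0.0045, 0.0014, -0.039] rot [0.1, 18.0, -0.2]
xyz [-0.0065, 0.0013, -0.0471] rot [0.1, 22.0, -0.2]
xyz [-0.009, 0.0013, -0.055] rot [0.2, 26.0, -0.2]
xyz [-0.0121, 0.0013, -0.0626] rot [0.2, 30.1, -0.3]
xyz [-0.0157, 0.0013, -0.0701] rot [0.3, 34.1, -0.3]
xyz [-0.0192, 0.0013, -0.0763] rot [0.3, 37.5, -0.3]
```

Emit:
{"name": "apply_moves", "arguments": {"plan": [{"fingers": -1, "xyz": [-0.002, 0.0015, -0.012], "rotation": [-0.1, 4.8, -0.1]}, {"fingers": -1, "xyz": [-0.0022, 0.0015, -0.0215], "rotation": [0, 9.4, -0.2]}, {"fingers": -1, "xyz": [-0.0031, 0.0014, -0.0309], "rotation": [0, 14, -0.2]}, {"fingers": -1, "xyz": [-0.0045, 0.0014, -0.039], "rotation": [0.1, 18, -0.2]}, {"fingers": -1, "xyz": [-0.0065, 0.0013, -0.0471], "rotation": [0.1, 22, -0.2]}, {"fingers": -1, "xyz": [-0.0065, 0.0013, -0.0471], "rotation": [0.1, 22, -0.2]}, {"fingers": -1, "xyz": [-0.0065, 0.0013, -0.0471], "rotation": [0.1, 22, -0.2]}, {"fingers": -1, "xyz": [-0.0065, 0.0013, -0.0471], "rotation": [0.1, 22, -0.2]}]}}

```text
t: 14.55
tool_pos: [0.4726, 0.0424, 0.1444]
ee_rot: [-1.718, -2.03, -0.49]
wrist_force: [-0.1, 0.1, -8.7]
grip_width: 0.0457
```

Run:
```python
from h import *
o=st(); X=np.load("X2.npy"); M=toolT(o)@X; print("th",np.arccos(M[2,2]), ind(M[:3,3]))
for n,k in (("side","d13"),("scene","s13")):
    p=snap(n,k); cv2.imwrite(f"pics/{k}c.png",cv2.resize(p["color"][60:300,120:400],None,fx=2.5,fy=2.5))
    tubefit(p,[-.07,.06,.105],[.01,.36,.25],X0=[1.92,-.03,.285,.19,0])
```

```text
t 14.55 tcp [0.4726 0.0424 0.1444] rv [-1.7178 -2.03   -0.4899] F [-0.1  0.1 -8.7] w 0.0457
j [-0.44   0.318  1.772  0.456  1.425 -0.76 ]
th 1.928301027936537 [-0.02843065  0.28599754  0.18900358]
n 935 inl<4mm 0.85 th 1.923 foot x -0.0269 y 0.2851 z 0.1885 yaw -0.001 mouth y 0.0598 z 0.1058
n 1315 inl<4mm 0.9 th 1.916 foot x -0.0289 y 0.2842 z 0.1863 yaw -0.001 mouth y 0.0584 z 0.1051
```

View pics/s13c.png

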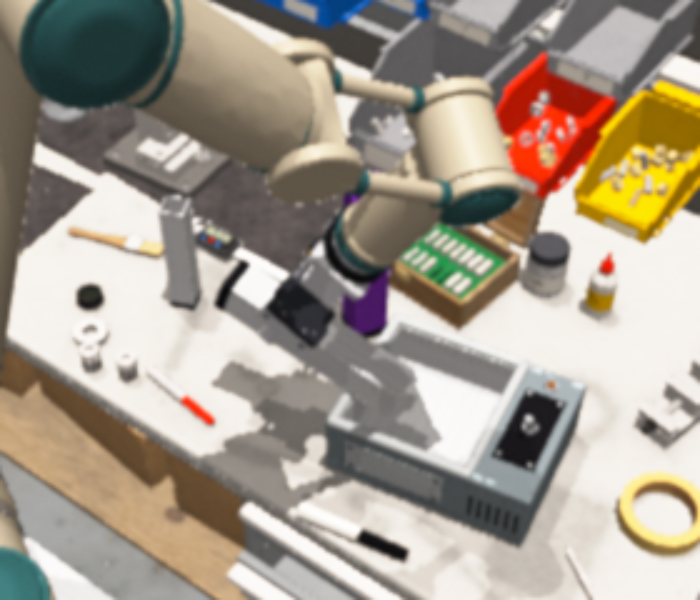

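View pics/d13c.png

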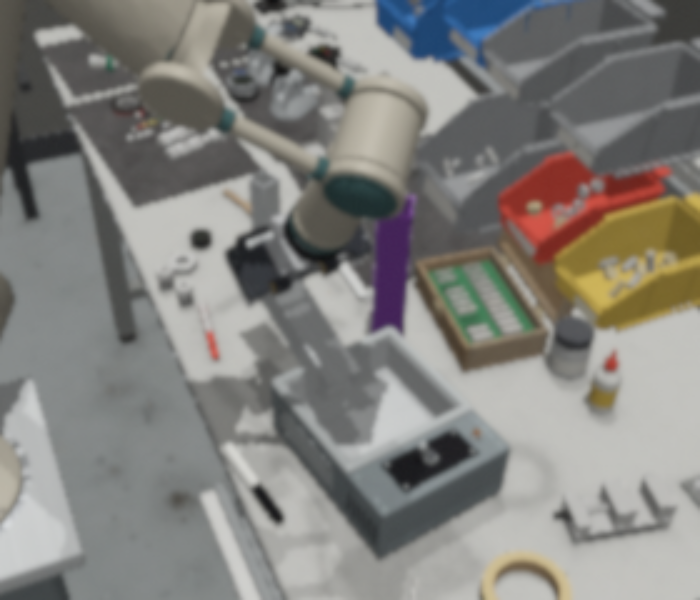

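Run:
```python
from h import *
st()
Xi=np.linalg.inv(np.load("X2.npy")); tg=[]
for th in (1.97,2.01,2.05,2.09,2.13,2.17,2.21,2.25):
    tg.append(T(tubeR(th),dem([-.028,*footpos(th,.190,.003)]))@Xi)
rows(tg)
```

```text
t 14.65 tcp [0.4728 0.0422 0.1446] rv [-1.7181 -2.0298 -0.4906] F [-0.7  0.2 -8.1] w 0.0457
j [-0.44   0.318  1.772  0.457  1.425 -0.76 ]
xyz [-0.0002, 0.0002, -0.005] rot [0.0, 2.4, 0.0]
xyz [0.0, 0.0002, -0.0098] rot [0.0, 4.7, 0.0]
xyz [0.0001, 0.0002, -0.0145] rot [0.1, 7.0, 0.0]
xyz [-0.0001, 0.0001, -0.0192] rot [0.1, 9.3, -0.0]
xyz [-0.0004, 0.0001, -0.0239] rot [0.1, 11.5, -0.0]
xyz [-0.001, 0.0001, -0.0286] rot [0.1, 13.8, -0.0]
xyz [-0.0017, 0.0001, -0.0333] rot [0.2, 16.1, -0.0]
xyz [-0.0026, 0.0001, -0.038] rot [0.2, 18.4, -0.0]
```

Emit:
{"name": "apply_moves", "arguments": {"plan": [{"fingers": -1, "xyz": [0, 0, -0.005], "rotation": [0, 2.4, 0]}, {"fingers": -1, "xyz": [0, 0, -0.0098], "rotation": [0, 4.7, 0]}, {"fingers": -1, "xyz": [0, 0, -0.0145], "rotation": [0.1, 7, 0]}, {"fingers": -1, "xyz": [0, 0, -0.0192], "rotation": [0.1, 9.3, 0]}, {"fingers": -1, "xyz": [0, 0, -0.0192], "rotation": [0.1, 9.3, 0]}, {"fingers": -1, "xyz": [0, 0, -0.0192], "rotation": [0.1, 9.3, 0]}, {"fingers": -1, "xyz": [0, 0, -0.0192], "rotation": [0.1, 9.3, 0]}, {"fingers": -1, "xyz": [0, 0, -0.0192], "rotation": [0.1, 9.3, 0]}]}}

```text
t: 15.65
tool_pos: [0.4745, 0.0326, 0.1611]
ee_rot: [-1.621, -1.915, -0.608]
wrist_force: [-0.6, 0.3, -7.0]
grip_width: 0.0456
```

Run:
```python
from h import *
o=st(); X=np.load("X2.npy"); M=toolT(o)@X; print("th",np.arccos(M[2,2]), ind(M[:3,3]))
for n,k in (("side","d14"),("scene","s14")):
    p=snap(n,k); cv2.imwrite(f"pics/{k}c.png",cv2.resize(p["color"][120:260,160:380],None,fx=3.5,fy=3.5))
    tubefit(p,[-.07,.06,.105],[.01,.36,.25],X0=[2.05,-.03,.275,.2,0])
```

```text
t 15.65 tcp [0.4745 0.0326 0.1611] rv [-1.6208 -1.9153 -0.6078] F [-0.6  0.3 -7. ] w 0.0456
j [-0.527  0.381  1.733  0.531  1.558 -0.848]
th 2.0912120221387376 [-0.02824968  0.26791702  0.2148982 ]
n 896 inl<4mm 0.92 th 2.084 foot x -0.0269 y 0.2668 z 0.2137 yaw 0.000 mouth y 0.0577 z 0.0959
n 1273 inl<4mm 0.91 th 2.084 foot x -0.0284 y 0.2661 z 0.2119 yaw -0.005 mouth y 0.0570 z 0.0942
```

View pics/s14c.png

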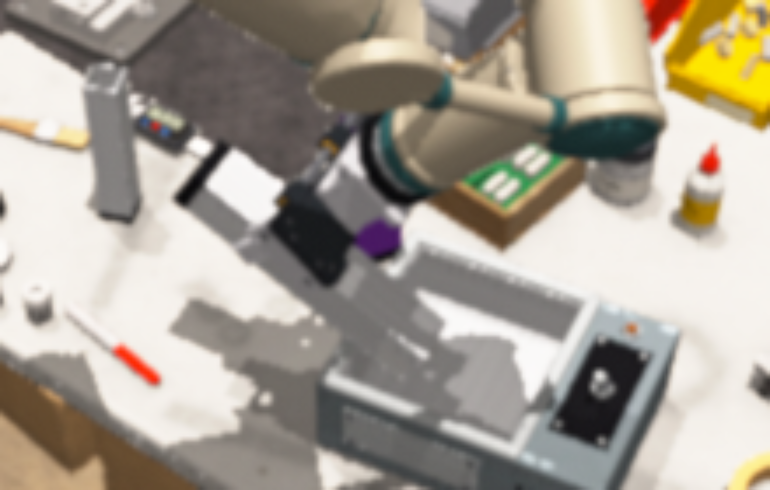

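View pics/d14c.png

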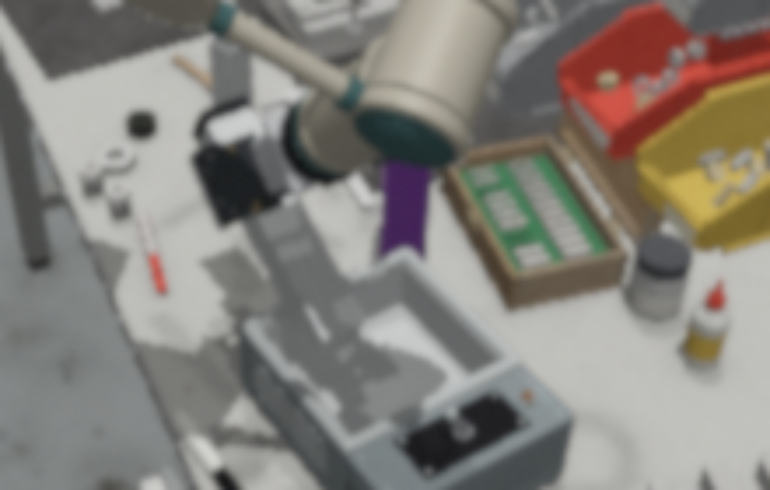

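Run:
```python
from h import *
Xi=np.linalg.inv(np.load("X2.npy")); tg=[]
for th in (2.13,2.17,2.21,2.25,2.29,2.33,2.37,2.41,2.45):
    tg.append(T(tubeR(th),dem([-.028,*footpos(th,.192,.006)]))@Xi)
rows(tg)
```

```text
xyz [0.0022, 0.0001, -0.0075] rot [0.0, 2.2, 0.0]
xyz [0.0023, 0.0001, -0.0123] rot [0.0, 4.5, 0.0]
xyz [0.0023, 0.0001, -0.0171] rot [0.1, 6.8, -0.0]
xyz [0.002, 0.0001, -0.0219] rot [0.1, 9.1, -0.0]
xyz [0.0016, 0.0, -0.0267] rot [0.1, 11.4, -0.0]
xyz [0.0009, 0.0, -0.0315] rot [0.1, 13.7, -0.0]
xyz [0.0001, -0.0, -0.0363] rot [0.1, 16.0, -0.1]
xyz [-0.0009, -0.0, -0.041] rot [0.2, 18.2, -0.1]
xyz [-0.0021, -0.0, -0.0456] rot [0.2, 20.5, -0.1]
```

Emit:
{"name": "apply_moves", "arguments": {"plan": [{"fingers": -1, "xyz": [0.0022, 0, -0.0075], "rotation": [0, 2.2, 0]}, {"fingers": -1, "xyz": [0.0023, 0, -0.0123], "rotation": [0, 4.5, 0]}, {"fingers": -1, "xyz": [0.0023, 0, -0.0171], "rotation": [0.1, 6.8, 0]}, {"fingers": -1, "xyz": [0.002, 0, -0.0219], "rotation": [0.1, 9.1, 0]}, {"fingers": -1, "xyz": [0.002, 0, -0.0219], "rotation": [0.1, 9.1, 0]}, {"fingers": -1, "xyz": [0.002, 0, -0.0219], "rotation": [0.1, 9.1, 0]}, {"fingers": -1, "xyz": [0.002, 0, -0.0219], "rotation": [0.1, 9.1, 0]}, {"fingers": -1, "xyz": [0.002, 0, -0.0219], "rotation": [0.1, 9.1, 0]}]}}

```text
t: 16.75
tool_pos: [0.4769, 0.0199, 0.1789]
ee_rot: [-1.523, -1.8, -0.713]
wrist_force: [0.2, 0.4, -2.2]
grip_width: 0.0458
```

Run:
```python
from h import *
o=st(); X=np.load("X2.npy"); M=toolT(o)@X; print("th",np.arccos(M[2,2]), ind(M[:3,3]))
for n,k in (("side","d15"),("scene","s15")):
    p=snap(n,k); cv2.imwrite(f"pics/{k}c.png",cv2.resize(p["color"][120:260,160:380],None,fx=3.5,fy=3.5))
    tubefit(p,[-.07,.06,.105],[.01,.36,.27],X0=[2.22,-.03,.265,.22,0])
```

```text
t 16.75 tcp [0.4769 0.0199 0.1789] rv [-1.5233 -1.8005 -0.7126] F [ 0.2  0.4 -2.2] w 0.0458
j [-0.598  0.451  1.691  0.59   1.689 -0.909]
th 2.2499025877834007 [-0.02810906  0.24587532  0.24038009]
n 914 inl<4mm 0.89 th 2.240 foot x -0.0267 y 0.2454 z 0.2391 yaw -0.001 mouth y 0.0571 z 0.0902
n 1391 inl<4mm 0.83 th 2.240 foot x -0.0286 y 0.2452 z 0.2379 yaw -0.004 mouth y 0.0570 z 0.0890
```

View pics/s15c.png

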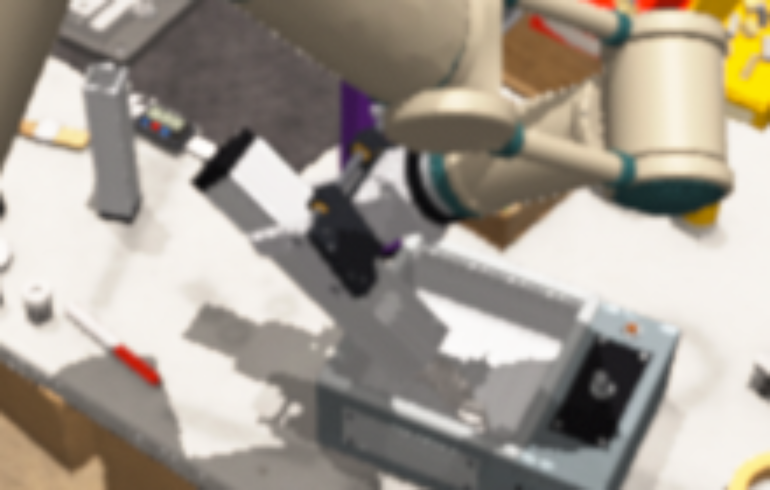

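View pics/d15c.png

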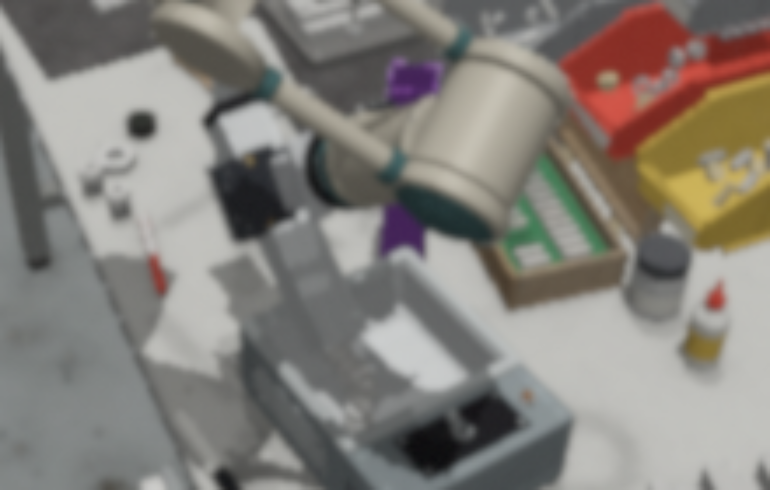

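Run:
```python
from h import *
st()
Xi=np.linalg.inv(np.load("X2.npy")); tg=[]
for th,l in ((2.27,.008),(2.29,.016),(2.31,.024)):
    tg.append(T(tubeR(th),dem([-.028,*(footpos(th,.192,.006)+[0,l])]))@Xi)
rows(tg)
```

```text
t 16.85 tcp [0.4769 0.0199 0.1789] rv [-1.5233 -1.8003 -0.7126] F [-0.3  0.5 -3.4] w 0.046
j [-0.598  0.451  1.691  0.59   1.689 -0.909]
xyz [0.0062, -0.0, -0.0075] rot [-0.0, 1.1, -0.0]
xyz [0.0125, -0.0001, -0.015] rot [-0.0, 2.3, -0.0]
xyz [0.0188, -0.0002, -0.0224] rot [0.0, 3.4, -0.0]
```

Emit:
{"name": "apply_moves", "arguments": {"plan": [{"fingers": -1, "xyz": [0.0062, 0, -0.0075], "rotation": [0, 1.1, 0]}, {"fingers": -1, "xyz": [0.0125, 0, -0.015], "rotation": [0, 2.3, 0]}, {"fingers": -1, "xyz": [0.0188, 0, -0.0224], "rotation": [0, 3.4, 0]}, {"fingers": -1, "xyz": [0.0188, 0, -0.0224], "rotation": [0, 3.4, 0]}, {"fingers": -1, "xyz": [0.0188, 0, -0.0224], "rotation": [0, 3.4, 0]}, {"fingers": -1, "xyz": [0.0188, 0, -0.0224], "rotation": [0, 3.4, 0]}]}}

```text
t: 17.6
tool_pos: [0.4782, 0.0144, 0.2075]
ee_rot: [-1.487, -1.757, -0.75]
wrist_force: [1.3, -0.1, -3.3]
grip_width: 0.0452
```

Run:
```python
from h import *
o=st(); X=np.load("X2.npy"); M=toolT(o)@X; print("th",np.arccos(M[2,2]), ind(M[:3,3]))
for n,k in (("side","d16"),("scene","s16")):
    p=snap(n,k); im=cv2.convertScaleAbs(p["color"],alpha=1.3,beta=15); cv2.imwrite(f"pics/{k}c.png",cv2.resize(im[180:280,200:370],None,fx=4.5,fy=4.5,interpolation=cv2.INTER_CUBIC))
    tubefit(p,[-.07,.06,.105],[.01,.36,.29],X0=[2.3,-.03,.25,.25,0])
    print([(round(d["conf"],2),ind(w(p,d["position"])).round(3)) for d in r.look_for(p,"nut0_centre")])
```

```text
t 17.6 tcp [0.4782 0.0144 0.2075] rv [-1.4871 -1.7565 -0.75  ] F [ 1.3 -0.1 -3.3] w 0.0452
j [-0.621  0.456  1.651  0.615  1.776 -0.899]
th 2.309114906420465 [-0.02772483  0.23653666  0.27138877]
n 863 inl<4mm 0.62 th 2.299 foot x -0.0249 y 0.2062 z 0.3038 yaw -0.023 mouth y 0.0271 z 0.1440
[]
n 1472 inl<4mm 0.84 th 2.300 foot x -0.0284 y 0.2364 z 0.2691 yaw -0.004 mouth y 0.0573 z 0.1092
[]
```

View pics/s16c.png

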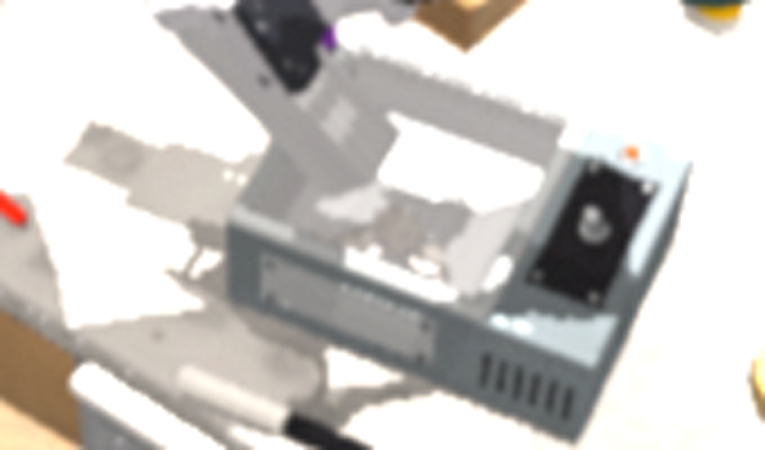

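View pics/d16c.png

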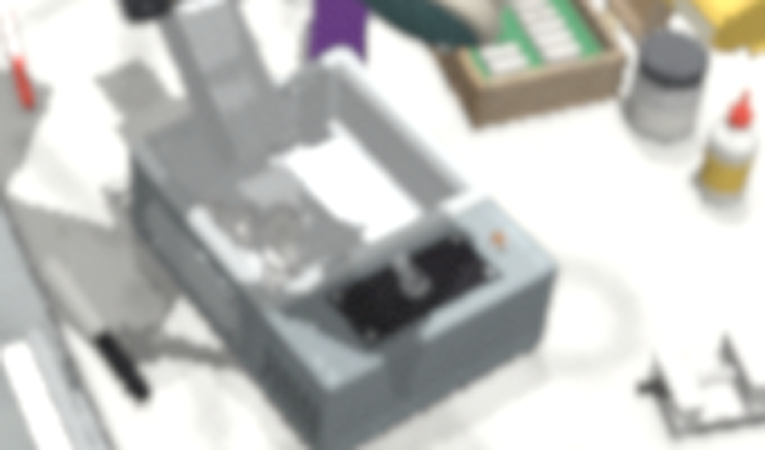

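Run:
```python
from h import *
ims=[]
for n in("s16","d16"):
    p=pickle.load(open(n+".pkl","rb")); Q=(cloud(p)-D0)@RD
    m=(p["range_z"]>0)&(abs(Q[...,0])<.08)&(Q[...,1]>-.04)&(Q[...,1]<.11)
    h=np.where(m&(Q[...,2]<.095),np.clip((Q[...,2]-.03)/.05,0,1),0)
    q=Q[m&(Q[...,2]>.045)&(Q[...,2]<.085)]; 
    H,_,_=np.histogram2d(q[:,0],q[:,1],bins=[np.arange(-.085,.086,.01),np.arange(-.045,.116,.01)]); print(n,len(q)); print(H.astype(int))
p=pickle.load(open("d16.pkl","rb")); c=p["color"][215:255,232:295]; c=cv2.convertScaleAbs(c,alpha=1.2); cv2.imwrite("pics/nz.png",cv2.resize(c,None,fx=11,fy=11,interpolation=cv2.INTER_CUBIC))
```

```text
s16 378
[[ 0  0  0  0  0  0  0  0  0  0  0  0  0  0  0  0]
 [ 0  0  0  0  0  0  0  0  0  0  0  0  0  0  0  0]
 [ 0  0  0  0  0  0  0  0  2  4  4  5  1  0  0  0]
 [ 0  0  0  0  9 10  0  0 11  9  4  2  1  0  0  0]
 [ 0  0  0  0 14 10  4  1  2  5  4  0  0  0  0  2]
 [ 0  0  0  0  3  5  0  7 16  2  1  0  0  0  0  1]
 [ 0  0  0  0  0  0  8 17  7  8  0  0  0  0  0  0]
 [ 0  0  0  0  0  0  0  1  4  2  0  0  0  0  0  0]
 [ 0  0  0  0  0  0  0  0  1  0  0  0  0  0  0  0]
 [ 0  0  0  0  0  0  0  0  0  0  0  0  0  0  0  0]
 [ 0  0  0  0  0  0  0  0  0  0  0  0  0  0  0  0]
 [ 0  0  0  0  0  0  0  0  0  0  0  0  0  0  0  0]
 [ 0  0  0  0  0  0  0  0  0  0  0  0  0  0  0  0]
 [ 0  0  0  0  0  0  0  0  0  0  0  0  0  0  0  0]
 [ 0  0  0  0  0  0  0  0  0  0  0  0  0  0  0  0]
 [ 0  0  0  0  0  0  0  0  0  0  0  0  0  0  0  0]
 [ 1 11 17 13 16 17 10 12 16 11 12 14 12 13 11  5]]
d16 221
[[ 0  0  0  0  0  0  0  0  0  0  0  0  0  0  0  0]
 [ 0  0  0  0  0  0  0  0  0  0  0  0  0  0  0  1]
 [ 0  0  0  0  0  0  0  0  1  9  5  8  3  0  0  0]
 [ 0  0  0  0  8  8  2  1 12 11  4  7  2  0  0  1]
 [ 0  0  0  1 13  7  3  0  7  8  2  0  0  0  0  1]
 [ 0  0  0  0  8  8  1  6  9  1  2  0  0  0  0  1]
 [ 0  0  0  0  0  0  3 16 10  3  0  0  0  0  0  0]
 [ 0  0  0  0  0  0  2  6  3  3  0  0  0  0  0  0]
 [ 0  0  0  0  0  0  0  0  1  0  0  0  0  0  0  0]
 [ 0  0  0  0  0  0  0  0  0  0  0  0  0  0  0  0]
 [ 0  0  0  0  0  0  0  0  0  0  0  0  0  0  0  0]
 [ 0  0  0  0  0  0  0  0  0  0  0  0  0  0  0  2]
 [ 0  0  0  0  0  0  0  0  0  0  0  0  0  0  0  1]
 [ 0  0  0  0  0  0  0  0  0  0  0  0  0  0  0  2]
 [ 0  0  0  0  0  0  0  0  0  0  0  0  0  0  0  2]
 [ 0  0  0  0  0  0  0  0  0  0  0  0  0  0  0  2]
 [ 0  0  0  0  1  1  0  0  0  0  0  0  1  1  0  0]]
```

View pics/nz.png

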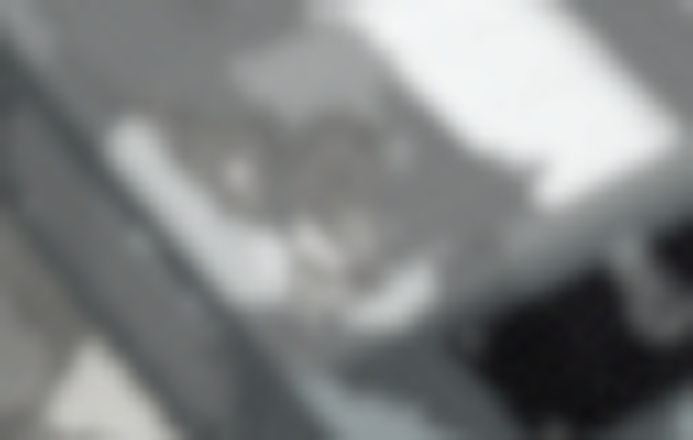

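Run:
```python
from h import *
F=[];Mo=[]
for i in range(6):
    p=r.capture("side"); o=r.get_obs(); F.append(o["wrist_force"]); Mo.append(o["moment"])
print(np.round(F,2),np.mean(F,0),np.mean(Mo,0))
Xi=np.linalg.inv(np.load("X2.npy")); tg=[]
for th in (2.37,2.43,2.49,2.55):
    tg.append(T(tubeR(th),dem([-.028,*(footpos(th,.195,.006)+[0,.03])]))@Xi)
rows(tg)
```

```text
[[-0.06  0.39 -2.7 ]
 [-1.12  0.24 -3.17]
 [-0.67  0.12 -3.13]
 [-0.45  0.56 -2.65]
 [ 0.45 -0.2  -2.94]
 [ 0.19 -0.02 -2.73]] [-0.27589778  0.18387247 -2.8851341 ] [-0.7442749  -0.07450522 -0.01759889]
xyz [0.0083, -0.0004, -0.0103] rot [0.0, 3.5, -0.0]
xyz [0.0082, -0.0004, -0.0177] rot [0.1, 6.9, -0.0]
xyz [0.0078, -0.0005, -0.0251] rot [0.1, 10.4, -0.1]
xyz [0.0069, -0.0005, -0.0325] rot [0.2, 13.8, -0.1]
```

Emit:
{"name": "apply_moves", "arguments": {"plan": [{"fingers": -1, "xyz": [0.0083, 0, -0.0103], "rotation": [0, 3.5, 0]}, {"fingers": -1, "xyz": [0.0082, 0, -0.0177], "rotation": [0.1, 6.9, 0]}, {"fingers": -1, "xyz": [0.0078, 0, -0.0251], "rotation": [0.1, 10.4, 0]}, {"fingers": -1, "xyz": [0.0069, 0, -0.0325], "rotation": [0.2, 13.8, 0]}, {"fingers": -1, "xyz": [0.0069, 0, -0.0325], "rotation": [0.2, 13.8, 0]}, {"fingers": -1, "xyz": [0.0069, 0, -0.0325], "rotation": [0.2, 13.8, 0]}]}}

```text
t: 18.85
tool_pos: [0.4823, -0.0074, 0.2322]
ee_rot: [-1.334, -1.576, -0.886]
wrist_force: [0.1, -0.2, -2.5]
grip_width: 0.0458
```

Run:
```python
from h import *
o=st(); X=np.load("X2.npy"); M=toolT(o)@X; print("th",np.arccos(M[2,2]), ind(M[:3,3]))
F=[]
for i in range(3):
    for n,k in (("side","d17"),("scene","s17")):
        p=snap(n,k); F.append(r.get_obs()["wrist_force"])
print(np.mean(F,0))
for n in("s17","d17"):
    p=pickle.load(open(n+".pkl","rb")); Q=(cloud(p)-D0)@RD
    m=(p["range_z"]>0)&(abs(Q[...,0])<.075)&(Q[...,1]>-.035)&(Q[...,1]<.10)
    q=Q[m&(Q[...,2]>.045)&(Q[...,2]<.085)]; 
    H,_,_=np.histogram2d(q[:,0],q[:,1],bins=[np.arange(-.08,.031,.01),np.arange(-.035,.096,.01)]); print(n,len(q)); print(H.astype(int))
    tubefit(p,[-.07,.06,.115],[.01,.36,.33],X0=[2.53,-.03,.21,.3,0])
c=cv2.convertScaleAbs(pickle.load(open("s17.pkl","rb"))["color"],alpha=1.2)[200:260,230:340]; cv2.imwrite("pics/nz2.png",cv2.resize(c,None,fx=7,fy=7,interpolation=cv2.INTER_CUBIC))
```

```text
t 18.85 tcp [ 0.4823 -0.0074  0.2322] rv [-1.3339 -1.5762 -0.8863] F [ 0.1 -0.2 -2.5] w 0.0458
j [-0.692  0.572  1.602  0.699  1.954 -0.949]
th 2.549363120154741 [-0.02735722  0.1979831   0.30375488]
[-0.07595004 -0.02709008 -3.0964489 ]
s17 181
[[ 0  0  0  0  0  0  0  0  0  0  0  0  0]
 [ 0  0  0  0  0  0  0  0  0  0  0  0  0]
 [ 0  0  0  4  5  0  0  6  8  5  3  2  0]
 [ 0  0  2 13  9  3  0  1  7  5  1  0  0]
 [ 0  0  0  7  9  3 10 12  1  3  0  0  0]
 [ 0  0  0  0  1  4 13  7  7  0  0  0  0]
 [ 0  0  0  0  0  4 10  8  3  0  0  0  0]
 [ 0  0  0  0  0  0  0  0  2  0  0  0  0]
 [ 0  0  0  0  0  0  0  0  0  0  0  0  0]
 [ 0  0  0  0  0  0  0  0  0  0  0  0  0]
 [ 0  0  0  0  0  0  0  0  0  0  0  0  0]]
n 1724 inl<4mm 0.71 th 2.540 foot x -0.0279 y 0.1981 z 0.3020 yaw -0.004 mouth y 0.0624 z 0.1041
d17 200
[[ 0  0  0  0  0  0  0  0  0  0  0  0  0]
 [ 0  0  0  0  0  0  0  0  0  1  3  2  0]
 [ 0  0  0  1  1  0  0  7 13  6  8  4  0]
 [ 0  0  1 16  9  3  0 11  8  3  1  3  0]
 [ 0  0  2 14  8  2  2  4  6  4  0  0  0]
 [ 0  0  0  1  2  1 12  9  1  0  0  0  0]
 [ 0  0  0  0  0  5 12  5  4  0  0  0  0]
 [ 0  0  0  0  0  0  2  2  1  0  0  0  0]
 [ 0  0  0  0  0  0  0  0  0  0  0  0  0]
 [ 0  0  0  0  0  0  0  0  0  0  0  0  0]
 [ 0  0  0  0  0  0  0  0  0  0  0  0  0]]
n 531 inl<4mm 0.73 th 2.583 foot x -0.0283 y 0.1810 z 0.2896 yaw 0.018 mouth y 0.0537 z 0.0861
```

View pics/nz2.png

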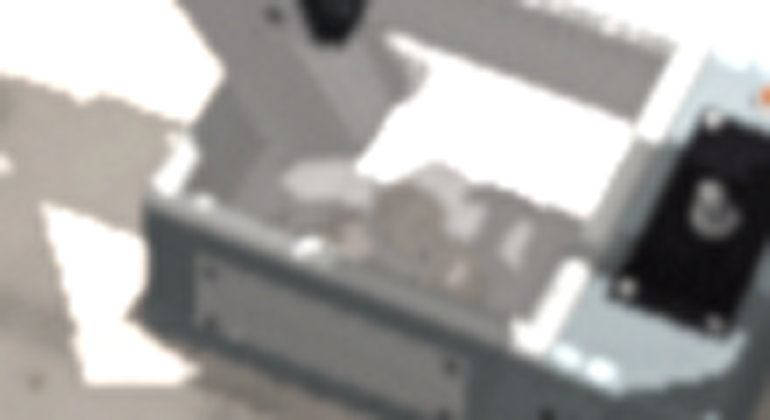

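Run:
```python
from h import *
Xi=np.linalg.inv(np.load("X2.npy")); tg=[]
for k in range(1,11):
    th=2.55-.125*k; tg.append(T(tubeR(th),dem([-.028,*(footpos(th,.195,.005)+[0,max(.0,.03-.005*k)])]))@Xi)
print(th);rows(tg)
```

```text
1.2999999999999998
xyz [-0.0078, -0.0003, 0.0179] rot [-0.1, -7.1, -0.0]
xyz [-0.0167, -0.0001, 0.0346] rot [-0.2, -14.3, 0.0]
xyz [-0.0275, 0.0001, 0.0506] rot [-0.3, -21.4, 0.1]
xyz [-0.04, 0.0004, 0.0657] rot [-0.4, -28.6, 0.1]
xyz [-0.054, 0.0006, 0.0798] rot [-0.4, -35.8, 0.1]
xyz [-0.0696, 0.0009, 0.0926] rot [-0.5, -42.9, 0.2]
xyz [-0.0817, 0.001, 0.1021] rot [-0.6, -50.1, 0.2]
xyz [-0.095, 0.0012, 0.1099] rot [-0.7, -57.3, 0.3]
xyz [-0.1091, 0.0014, 0.1161] rot [-0.8, -64.4, 0.3]
xyz [-0.1239, 0.0016, 0.1205] rot [-0.8, -71.6, 0.3]
```

Emit:
{"name": "apply_moves", "arguments": {"plan": [{"fingers": -1, "xyz": [-0.0078, 0, 0.0179], "rotation": [-0.1, -7.1, 0]}, {"fingers": -1, "xyz": [-0.0167, 0, 0.0346], "rotation": [-0.2, -14.3, 0]}, {"fingers": -1, "xyz": [-0.0275, 0, 0.0506], "rotation": [-0.3, -21.4, 0.1]}, {"fingers": -1, "xyz": [-0.04, 0.0004, 0.0657], "rotation": [-0.4, -28.6, 0.1]}, {"fingers": -1, "xyz": [-0.054, 0.0006, 0.0798], "rotation": [-0.4, -35.8, 0.1]}, {"fingers": -1, "xyz": [-0.0696, 0.0009, 0.0926], "rotation": [-0.5, -42.9, 0.2]}, {"fingers": -1, "xyz": [-0.0817, 0.001, 0.1021], "rotation": [-0.6, -50.1, 0.2]}, {"fingers": -1, "xyz": [-0.095, 0.0012, 0.1099], "rotation": [-0.7, -57.3, 0.3]}, {"fingers": -1, "xyz": [-0.1091, 0.0014, 0.1161], "rotation": [-0.8, -64.4, 0.3]}, {"fingers": -1, "xyz": [-0.1239, 0.0016, 0.1205], "rotation": [-0.8, -71.6, 0.3]}]}}

```text
t: 20.4
tool_pos: [0.4688, 0.058, 0.0727]
ee_rot: [2.003, 2.361, -0.07]
wrist_force: [-1.8, -0.8, -4.2]
grip_width: 0.0459
```

Run:
```python
from h import *
o=st(); X=np.load("X2.npy"); M=toolT(o)@X; print("th",np.arccos(M[2,2]), ind(M[:3,3]))
for n,k in (("side","d18"),("scene","s18")):
    p=snap(n,k); cv2.imwrite(f"pics/{k}c.png",cv2.resize(p["color"][60:300,120:400],None,fx=2.5,fy=2.5))
    tubefit(p,[-.07,.06,.05],[.01,.36,.18],X0=[1.3,-.03,.31,.07,0])
```

```text
t 20.4 tcp [0.4688 0.058  0.0727] rv [ 2.0031  2.3607 -0.0697] F [-1.8 -0.8 -4.2] w 0.0459
j [ 0.028  0.246  1.917 -0.077  0.976 -0.092]
th 1.297579730400461 [-0.02939884  0.31662393  0.073015  ]
n 1221 inl<4mm 0.7 th 1.285 foot x -0.0277 y 0.3148 z 0.0727 yaw -0.006 mouth y 0.0845 z 0.1403
n 1515 inl<4mm 0.82 th 1.287 foot x -0.0318 y 0.3190 z 0.0688 yaw 0.000 mouth y 0.0885 z 0.1359
```

View pics/s18c.png

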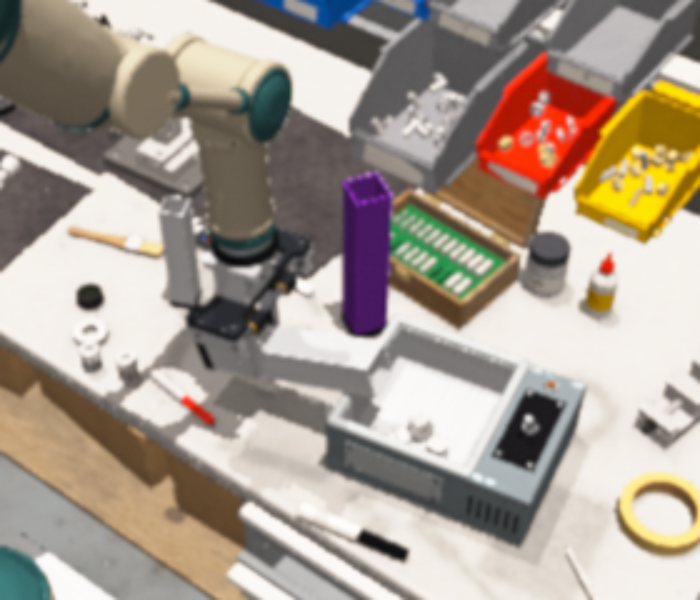

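Run:
```python
from h import *
for n in("s18","d18"):
    p=pickle.load(open(n+".pkl","rb")); Q=(cloud(p)-D0)@RD
    m=(p["range_z"]>0)&(abs(Q[...,0])<.075)&(Q[...,1]>-.035)&(Q[...,1]<.10)
    q=Q[m&(Q[...,2]>.045)&(Q[...,2]<.095)]; 
    H,_,_=np.histogram2d(q[:,0],q[:,1],bins=[np.arange(-.08,.031,.01),np.arange(-.035,.096,.01)]); print(n,len(q)); print(H.astype(int))
a=pickle.load(open("s18.pkl","rb"))["color"][205:255,245:325]; b=pickle.load(open("d18.pkl","rb"))["color"][200:260,225:305]
cv2.imwrite("pics/nz3.png",np.vstack([cv2.resize(a,(480,300),interpolation=cv2.INTER_CUBIC),cv2.resize(b,(480,300),interpolation=cv2.INTER_CUBIC)]))
p=pickle.load(open("s18.pkl","rb"))
```

```text
s18 172
[[ 0  0  0  0  0  0  0  0  0  0  0  0  0]
 [ 0  0  0  0  0  0  0  0  0  0  0  0  0]
 [ 0  0  0  4  5  0  0  7 11  4  3  2  0]
 [ 0  0  2 13 10  1  0  0  6  6  1  0  0]
 [ 0  0  0  9 10  2  6  9  0  1  0  0  0]
 [ 0  0  0  0  1  2 14 10  6  0  0  0  0]
 [ 0  0  0  0  0  5  6  5  7  0  0  0  0]
 [ 0  0  0  0  0  0  0  2  0  0  0  0  0]
 [ 0  0  0  0  0  0  0  0  0  0  0  0  0]
 [ 0  0  0  0  0  0  0  0  0  0  0  0  0]
 [ 0  0  0  0  0  0  0  0  0  0  0  0  0]]
d18 202
[[ 0  0  0  0  0  0  0  0  0  0  0  0  0]
 [ 0  0  0  0  0  0  0  0  0  1  4  2  0]
 [ 0  0  0  1  0  0  0  7 15  8  8  3  0]
 [ 0  0  0 18 10  3  0  9  8  3  0  3  0]
 [ 0  0  2 10  7  2  4  5  7  3  0  0  0]
 [ 0  0  0  1  3  1 12  8  2  0  0  0  0]
 [ 0  0  0  0  0  5 14  6  2  0  0  0  0]
 [ 0  0  0  0  0  0  1  2  2  0  0  0  0]
 [ 0  0  0  0  0  0  0  0  0  0  0  0  0]
 [ 0  0  0  0  0  0  0  0  0  0  0  0  0]
 [ 0  0  0  0  0  0  0  0  0  0  0  0  0]]
```

View pics/nz3.png

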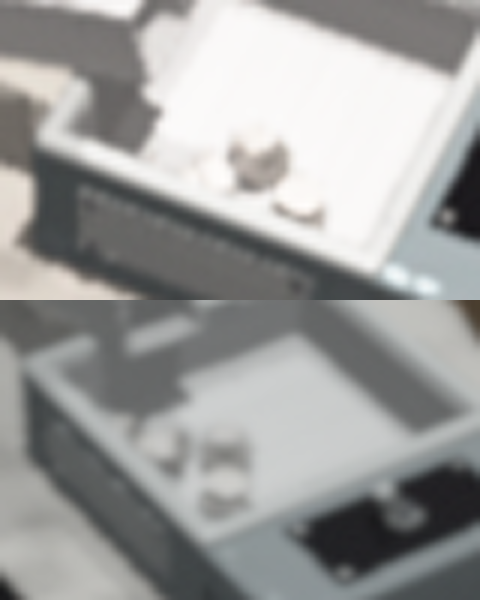

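Run:
```python
from h import *
Xi=np.linalg.inv(np.load("X2.npy")); tg=[]
for k in range(1,5):
    th=1.30-.063*k; f=footpos(th,.196,.003); 
    print(th,f)
    tg.append(T(tubeR(th),dem([-.029,*f]))@Xi)
tg.append(T(tubeR(1.047),dem([-.029,.3045,.0205]))@Xi)
rows(tg)
```

```text
1.237 [0.3143299  0.05849027]
1.174 [0.31183168 0.04622762]
1.111 [0.30856639 0.03414659]
1.048 [0.30454697 0.0222951 ]
xyz [-0.0043, 0.0023, 0.0089] rot [-0.3, -3.7, 0.4]
xyz [-0.006, 0.0024, 0.0166] rot [-0.4, -7.3, 0.4]
xyz [-0.0081, 0.0025, 0.0241] rot [-0.4, -10.9, 0.4]
xyz [-0.0107, 0.0026, 0.0315] rot [-0.4, -14.5, 0.5]
xyz [-0.0106, 0.0026, 0.0332] rot [-0.4, -14.6, 0.5]
```

Emit:
{"name": "apply_moves", "arguments": {"plan": [{"fingers": -1, "xyz": [-0.0043, 0.0015, 0.0089], "rotation": [-0.3, -3.7, 0.4]}, {"fingers": -1, "xyz": [-0.006, 0.0015, 0.0166], "rotation": [-0.4, -7.3, 0.4]}, {"fingers": -1, "xyz": [-0.0081, 0.0015, 0.0241], "rotation": [-0.4, -10.9, 0.4]}, {"fingers": -1, "xyz": [-0.0107, 0.0015, 0.0315], "rotation": [-0.4, -14.5, 0.5]}, {"fingers": -1, "xyz": [-0.0106, 0.0015, 0.0332], "rotation": [-0.4, -14.6, 0.5]}, {"fingers": -1, "xyz": [-0.0106, 0.0015, 0.0332], "rotation": [-0.4, -14.6, 0.5]}]}}

```text
t: 21.25
tool_pos: [0.4697, 0.0478, 0.0391]
ee_rot: [1.873, 2.201, -0.298]
wrist_force: [-0.6, -0.5, -2.5]
grip_width: 0.0459
```

Run:
```python
from h import *
o=st(); X=np.load("X2.npy"); M=toolT(o)@X; print("th",np.arccos(M[2,2]), ind(M[:3,3]))
for n,k in (("side","d19"),("scene","s19")):
    p=snap(n,k)
    tubefit(p,[-.07,.06,.012],[.01,.34,.18],X0=[1.05,-.03,.305,.02,0])
```

```text
t 21.25 tcp [0.4697 0.0478 0.0391] rv [ 1.8734  2.2013 -0.2976] F [-0.6 -0.5 -2.5] w 0.0459
j [ 0.208  0.323  1.969 -0.4    0.908  0.305]
th 1.0485950683010534 [-0.03012714  0.30420201  0.02086559]
n 1521 inl<4mm 0.46 th 1.044 foot x -0.0285 y 0.3032 z 0.0217 yaw -0.011 mouth y 0.0957 z 0.1423
n 2002 inl<4mm 0.6 th 1.046 foot x -0.0303 y 0.3033 z 0.0202 yaw -0.009 mouth y 0.0957 z 0.1406
```

Emit:
{"name": "apply_moves", "arguments": {"plan": [{"fingers": -1, "xyz": [0.0005, 0, 0.0014], "rotation": [0, 0, 0]}, {"fingers": -1, "xyz": [0.0005, 0, 0.0014], "rotation": [0, 0, 0]}]}}

```text
t: 21.6
tool_pos: [0.4706, 0.0475, 0.0385]
ee_rot: [1.873, 2.199, -0.296]
wrist_force: [-1.8, 0.6, 3.2]
grip_width: 0.0454
```

Contact now shows: the force has gone from −2.5 to +3.2 N. Releasing.

Emit:
{"name": "apply_moves", "arguments": {"plan": [{"fingers": 0.3, "xyz": [0, 0, 0], "rotation": [0, 0, 0]}, {"fingers": 1, "xyz": [0, 0, 0], "rotation": [0, 0, 0]}, {"fingers": 1, "xyz": [0, 0, 0], "rotation": [0, 0, 0]}, {"fingers": 1, "xyz": [0, 0, 0], "rotation": [0, 0, 0]}, {"fingers": 1, "xyz": [0, 0, 0], "rotation": [0, 0, 0]}]}}

```text
t: 22.22
tool_pos: [0.4706, 0.0475, 0.0385]
ee_rot: [1.873, 2.199, -0.296]
wrist_force: [-0.2, 1.2, -0.1]
grip_width: 0.0915
```

Run:
```python
from h import *
o=st()
for n,k in (("side","d20"),("scene","s20")):
    p=snap(n,k)
    tubefit(p,[-.07,.06,.012],[.01,.34,.18],X0=[1.05,-.03,.305,.02,0])
# next: retreat, plan
R=leanR(100,0,10)
rel(dem([-.03,.20,.30]),R)
```

```text
t 22.23 tcp [0.4706 0.0475 0.0385] rv [ 1.8733  2.1992 -0.2956] F [-0.2  1.2 -0.1] w 0.0915
j [ 0.208  0.324  1.97  -0.402  0.904  0.307]
n 1325 inl<4mm 0.56 th 1.046 foot x -0.0269 y 0.3022 z 0.0208 yaw -0.017 mouth y 0.0945 z 0.1410
n 1733 inl<4mm 0.7 th 1.042 foot x -0.0294 y 0.3019 z 0.0185 yaw -0.011 mouth y 0.0946 z 0.1395
xyz [-0.1039, 0.0, -0.2213] rot [-0.1, 17.9, -0.8] | 0.244 17.9
```

Emit:
{"name": "apply_moves", "arguments": {"plan": [{"fingers": 1, "xyz": [0, 0, -0.02], "rotation": [0, 0, 0]}, {"fingers": 1, "xyz": [0, 0, -0.06], "rotation": [0, 0, 0]}, {"fingers": 1, "xyz": [0, 0, -0.1], "rotation": [0, 0, 0]}, {"fingers": 1, "xyz": [-0.02, 0, -0.15], "rotation": [0, 3, 0]}, {"fingers": 1, "xyz": [-0.06, 0, -0.19], "rotation": [0, 8, 0]}, {"fingers": 1, "xyz": [-0.1, 0, -0.22], "rotation": [0, 15, -0.5]}, {"fingers": 1, "xyz": [-0.104, 0, -0.221], "rotation": [0, 17.9, -0.8]}]}}

```text
t: 23.2
tool_pos: [0.4779, 0.014, 0.2848]
ee_rot: [2.022, 2.398, 0.005]
wrist_force: [-0.1, -0.4, -0.7]
grip_width: 0.094
```

Run:
```python
from h import *
o=st()
R=leanR(100,0,10)
s,rv=rel(dem([-.03,.01,.24]),R,grasp=False)
```

```text
t 23.2 tcp [0.4779 0.014  0.2848] rv [2.0222 2.3978 0.0053] F [-0.1 -0.4 -0.7] w 0.094
j [-0.116  0.087  1.552  0.     1.497 -0.286]
xyz [-0.1865, -0.0011, 0.0451] rot [0.3, 0.1, -0.3] | 0.192 0.4
```

Emit:
{"name": "apply_moves", "arguments": {"plan": [{"fingers": 1, "xyz": [-0.05, 0, 0], "rotation": [0, 0, 0]}, {"fingers": 1, "xyz": [-0.1, 0, 0], "rotation": [0, 0, 0]}, {"fingers": 0, "xyz": [-0.15, 0, 0], "rotation": [0, 0, 0]}, {"fingers": -1, "xyz": [-0.187, -0.001, 0.02], "rotation": [0, 0, 0]}, {"fingers": -1, "xyz": [-0.187, -0.001, 0.03], "rotation": [0, 0, 0]}], "grip_force": 20}}

```text
t: 23.82
tool_pos: [0.5083, -0.1726, 0.2535]
ee_rot: [2.027, 2.396, 0.003]
wrist_force: [-0.5, 0.7, 0.3]
grip_width: 0.0674
```

Run:
```python
from h import *
o=st(); p=snap("wrist","w21"); q=snap("scene","s21"); 
tubefit(q,[-.07,.06,.012],[.01,.34,.18],X0=[1.05,-.03,.305,.02,0])
cv2.imwrite("pics/s21c.png",cv2.resize(q["color"][60:300,120:400],None,fx=2.5,fy=2.5))
print([(round(d["conf"],2),ind(w(p,d["position"])).round(3)) for d in r.look_for(p,"nut0_centre")])
```

```text
t 23.82 tcp [ 0.5083 -0.1726  0.2535] rv [2.0275 2.3956 0.0035] F [-0.5  0.7  0.3] w 0.0674
j [-4.580e-01  1.920e-01  1.501e+00  1.000e-03  1.445e+00 -6.240e-01]
n 1749 inl<4mm 0.8 th 1.043 foot x -0.0293 y 0.3021 z 0.0187 yaw -0.012 mouth y 0.0947 z 0.1395
[(0.57, array([-0.062,  0.074,  0.059]))]
```

View pics/w21.png

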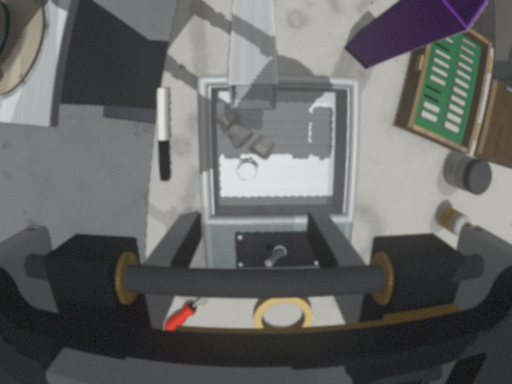

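View pics/s21c.png

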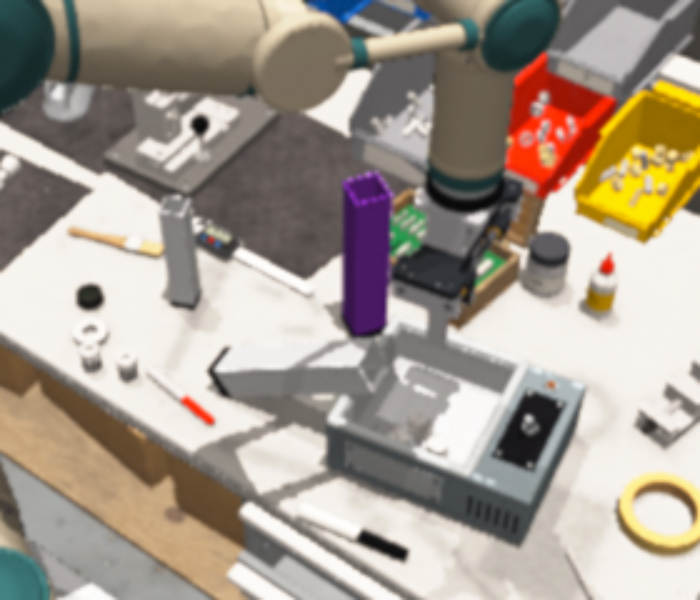

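Four nuts are visible in the well in the wrist view, at (228,118), (238,135), (262,147) and (247,168). The tube leans at rest. Next I'll measure the toggle.

Run:
```python
from h import *
def wcloud(p):
    K=p["camera_matrix"];f=K[0,0];v,u=np.mgrid[:384,:512];du=u-K[0,2];dv=v-K[1,2];rr=np.hypot(du,dv);th=rr/f;z=p["range_z"]
    P=np.stack([np.tan(th)*du/np.maximum(rr,1e-6)*z,np.tan(th)*dv/np.maximum(rr,1e-6)*z,z],-1);return (P-p["t"])@p["R"]
for n,f in (("w21",wcloud),("s21",cloud),("scene0",cloud),("side0",cloud),("d18",cloud)):
    p=pickle.load(open(n+".pkl","rb")); Q=(f(p)-D0)@RD
    m=(p["range_z"]>0)&(abs(Q[...,0])<.04)&(abs(Q[...,1]+.088)<.03)&(Q[...,2]>.104)&(Q[...,2]<.15)
    q=Q[m]; print(n,len(q)); 
    if len(q): print(q.mean(0).round(3),q.min(0).round(3),q.max(0).round(3)); t=q[q[:,2]>.115]; print(" tip",len(t),t.mean(0).round(3) if len(t) else "")
    m=(p["range_z"]>0)&(abs(Q[...,0])<.06)&(Q[...,1]<-.06)&(Q[...,1]>-.11)&(Q[...,2]>.085)&(Q[...,2]<.1); print(" top z",np.median(Q[m][:,2]) if m.any() else None)
p=pickle.load(open("w21.pkl","rb")); cv2.imwrite("pics/tg.png",cv2.resize(p["color"][215:285,215:335],None,fx=6,fy=6,interpolation=cv2.INTER_CUBIC))
```

```text
w21 111
[-0.01  -0.084  0.121] [-0.018 -0.089  0.104] [ 0.    -0.081  0.131]
 tip 83 [-0.012 -0.084  0.125]
 top z 0.09275809190768614
s21 16
[-0.014 -0.089  0.121] [-0.019 -0.092  0.106] [-0.003 -0.083  0.131]
 tip 13 [-0.015 -0.088  0.125]
 top z 0.09268131760224707
scene0 15
[-0.014 -0.088  0.122] [-0.019 -0.091  0.107] [-0.    -0.083  0.134]
 tip 11 [-0.016 -0.088  0.127]
 top z 0.09291884470046344
side0 21
[-0.01  -0.089  0.123] [-0.019 -0.094  0.105] [ 0.003 -0.084  0.133]
 tip 16 [-0.012 -0.089  0.127]
 top z 0.09456676083009279
d18 22
[-0.01  -0.089  0.122] [-0.018 -0.094  0.105] [ 0.    -0.084  0.134]
 tip 16 [-0.012 -0.089  0.127]
 top z 0.09446029879357612
```

View pics/tg.png

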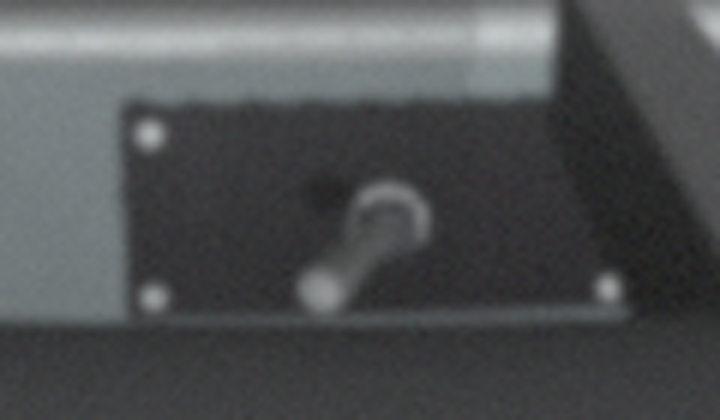

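Run:
```python
from h import *
o=st()
R=leanR(100,0,10)
for q in ([-.06,-.088,.17],[-.06,-.088,.118]): rel(dem(q),R,grasp=False)
```

```text
t 23.98 tcp [ 0.508  -0.1694  0.2545] rv [2.0232 2.3998 0.0054] F [-0.6  0.2  0.1] w 0.0554
j [-0.454  0.19   1.501  0.003  1.447 -0.624]
xyz [-0.0988, -0.0295, 0.0844] rot [0.3, -0.0, -0.3] | 0.133 0.4
xyz [-0.0988, -0.0297, 0.1364] rot [0.3, -0.0, -0.3] | 0.171 0.4
```

Emit:
{"name": "apply_moves", "arguments": {"plan": [{"fingers": -1, "xyz": [-0.05, -0.015, 0], "rotation": [0, 0, 0]}, {"fingers": -1, "xyz": [-0.0988, -0.0295, 0.03], "rotation": [0.3, 0, -0.3]}, {"fingers": -1, "xyz": [-0.0988, -0.0295, 0.084], "rotation": [0.3, 0, -0.3]}, {"fingers": -1, "xyz": [-0.0988, -0.0295, 0.11], "rotation": [0.3, 0, -0.3]}, {"fingers": -1, "xyz": [-0.0988, -0.0297, 0.1364], "rotation": [0.3, 0, -0.3]}, {"fingers": -1, "xyz": [-0.0988, -0.0297, 0.1364], "rotation": [0.3, 0, -0.3]}]}}

```text
t: 24.72
tool_pos: [0.4954, -0.2696, 0.1171]
ee_rot: [-2.014, -2.406, 0.001]
wrist_force: [0.6, -0.8, 0.7]
grip_width: 0.0004
```

Run:
```python
from h import *
o=st(); print(ind(o["tool_pos"]))
R=leanR(100,0,10)
for q in ([-.03,-.088,.118],[-.02,-.088,.118],[-.012,-.088,.118],[-.008,-.088,.118]): rel(dem(q),R,grasp=False)
p=snap("side","d22"); cv2.imwrite("pics/d22c.png",cv2.resize(p["color"][130:300,200:400],None,fx=3.5,fy=3.5))
```

```text
t 24.73 tcp [ 0.4954 -0.2696  0.1171] rv [-2.0141e+00 -2.4059e+00  8.0000e-04] F [ 0.6 -0.8  0.7] w 0.0004
j [-0.622  0.325  1.664 -0.     1.157 -0.798]
[-0.06026547 -0.08584074  0.11714498]
xyz [-0.0022, 0.0303, -0.0009] rot [-0.2, -0.2, 0.1] | 0.03 0.3
xyz [-0.0022, 0.0403, -0.001] rot [-0.2, -0.2, 0.1] | 0.04 0.3
xyz [-0.0023, 0.0483, -0.001] rot [-0.2, -0.2, 0.1] | 0.048 0.3
xyz [-0.0023, 0.0523, -0.001] rot [-0.2, -0.2, 0.1] | 0.052 0.3
```

View pics/d22c.png

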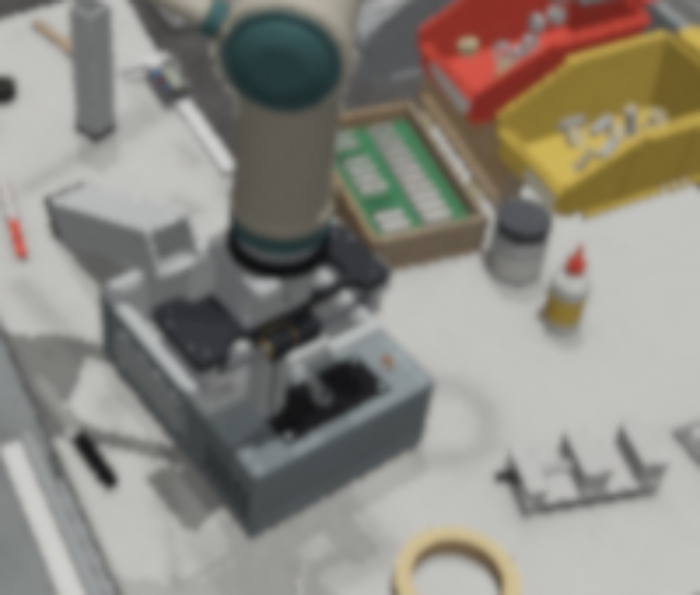

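Emit:
{"name": "apply_moves", "arguments": {"plan": [{"fingers": -1, "xyz": [-0.0022, 0.015, -0.001], "rotation": [0, 0, 0]}, {"fingers": -1, "xyz": [-0.0022, 0.03, -0.001], "rotation": [0, 0, 0]}, {"fingers": -1, "xyz": [-0.0022, 0.04, -0.001], "rotation": [0, 0, 0]}, {"fingers": -1, "xyz": [-0.0022, 0.048, -0.001], "rotation": [0, 0, 0]}, {"fingers": -1, "xyz": [-0.0022, 0.052, -0.001], "rotation": [0, 0, 0]}, {"fingers": -1, "xyz": [-0.0022, 0.052, -0.001], "rotation": [0, 0, 0]}]}}

```text
t: 25.52
tool_pos: [0.5488, -0.2633, 0.1195]
ee_rot: [-2.016, -2.409, 0.0]
wrist_force: [-0.3, -0.7, -0.3]
grip_width: 0.0002
```

Run:
```python
from h import *
o=st(); print(ind(o["tool_pos"]))
for n,k in (("side","d23"),("scene","s23")):
    p=snap(n,k); cv2.imwrite(f"pics/{k}c.png",cv2.resize(p["color"][190:270,250:370],None,fx=6,fy=6,interpolation=cv2.INTER_CUBIC))
    Q=(cloud(p)-D0)@RD
    m=(p["range_z"]>0)&(abs(Q[...,0])<.04)&(abs(Q[...,1]+.088)<.012)&(Q[...,2]>.104)&(Q[...,2]<.136); q=Q[m]; print(len(q),q.mean(0).round(3),q.max(0).round(3))
```

```text
t 25.52 tcp [ 0.5488 -0.2633  0.1195] rv [-2.0156e+00 -2.4091e+00  2.0000e-04] F [-0.3 -0.7 -0.3] w 0.0002
j [-0.562  0.383  1.564 -0.     1.195 -0.739]
[-0.00651004 -0.08891745  0.1195019 ]
34 [-0.004 -0.093  0.128] [ 0.021 -0.079  0.135]
7 [-0.017 -0.088  0.125] [-0.008 -0.08   0.135]
```

View pics/d23c.png

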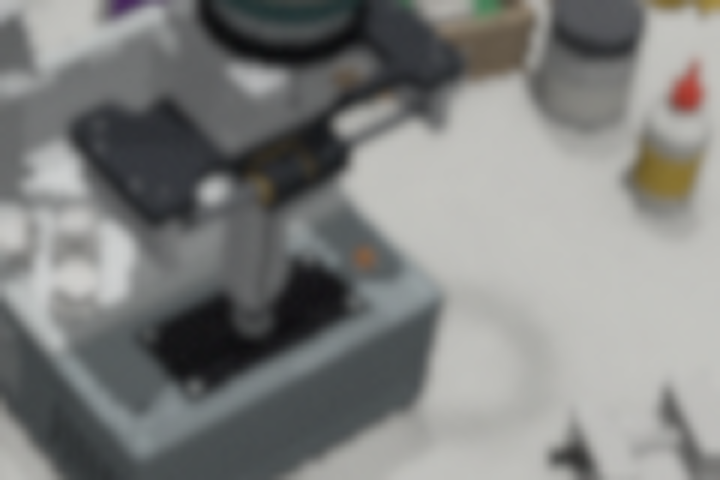

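View pics/s23c.png

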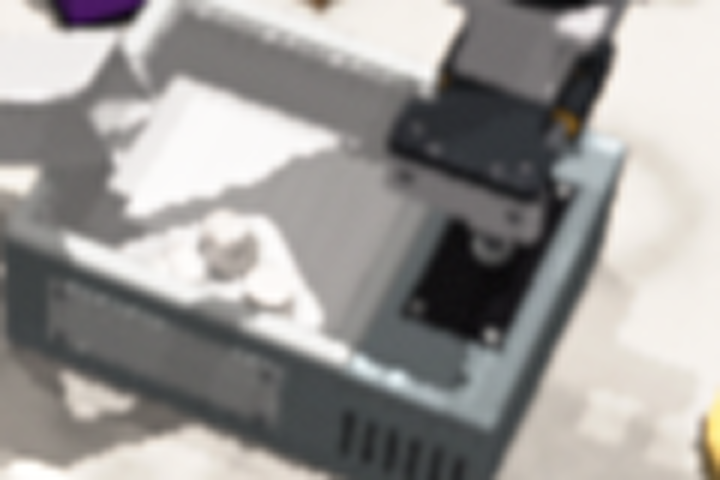

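Emit:
{"name": "apply_moves", "arguments": {"plan": [{"fingers": -1, "xyz": [0, -0.02, 0], "rotation": [0, 0, 0]}, {"fingers": -1, "xyz": [0, -0.04, 0], "rotation": [0, 0, 0]}, {"fingers": -1, "xyz": [0, -0.05, -0.04], "rotation": [0, 0, 0]}, {"fingers": -1, "xyz": [0, -0.06, -0.1], "rotation": [0, 0, 0]}, {"fingers": -1, "xyz": [0, -0.08, -0.16], "rotation": [0, 0, 0]}, {"fingers": -1, "xyz": [0, -0.08, -0.17], "rotation": [0, 0, 0]}, {"fingers": -1, "xyz": [0, -0.08, -0.17], "rotation": [0, 0, 0]}]}}

```text
t: 26.5
tool_pos: [0.4686, -0.2776, 0.2893]
ee_rot: [-2.017, -2.407, 0.001]
wrist_force: [-0.6, 0.4, -0.2]
grip_width: 0.0003
```

Run:
```python
from h import *
o=st(); print(ind(o["tool_pos"]))
for n,k in (("side","d24"),("scene","s24")):
    p=snap(n,k); cv2.imwrite(f"pics/{k}c.png",cv2.resize(p["color"][60:300,120:400],None,fx=2.5,fy=2.5))
    tubefit(p,[-.07,.06,.012],[.01,.34,.18],X0=[1.05,-.03,.305,.02,0])
    Q=(cloud(p)-D0)@RD
    m=(p["range_z"]>0)&(abs(Q[...,0])<.04)&(abs(Q[...,1]+.088)<.02)&(Q[...,2]>.115)&(Q[...,2]<.15); q=Q[m]; print("tip",len(q),q.mean(0).round(3),q.max(0).round(3))
```

```text
t 26.5 tcp [ 0.4686 -0.2776  0.2893] rv [-2.0170e+00 -2.4073e+00  6.0000e-04] F [-0.6  0.4 -0.2] w 0.0003
j [-0.662  0.195  1.411 -0.     1.537 -0.838]
[-0.0880047  -0.08906671  0.2893    ]
n 1072 inl<4mm 0.61 th 1.047 foot x -0.0272 y 0.3018 z 0.0209 yaw -0.012 mouth y 0.0940 z 0.1410
tip 19 [ 0.013 -0.089  0.126] [ 0.02  -0.085  0.131]
n 1743 inl<4mm 0.81 th 1.043 foot x -0.0292 y 0.3019 z 0.0185 yaw -0.013 mouth y 0.0946 z 0.1394
tip 16 [ 0.011 -0.087  0.123] [ 0.016 -0.083  0.131]
```

View pics/d24c.png

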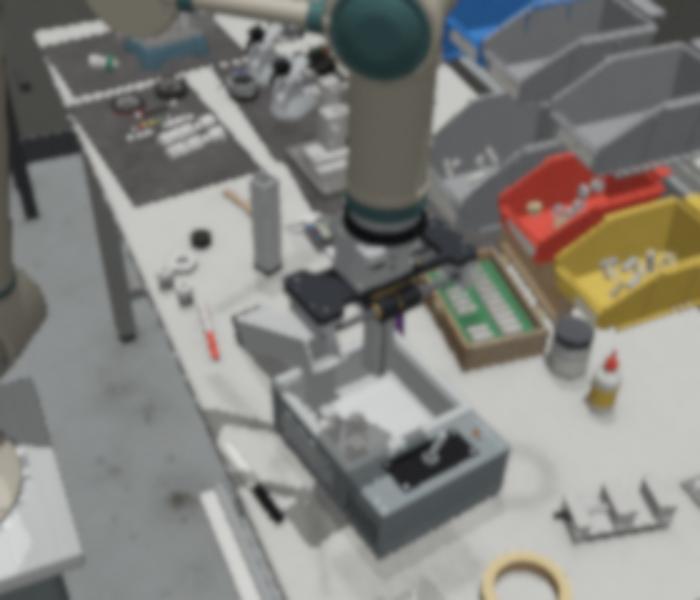

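View pics/s24c.png

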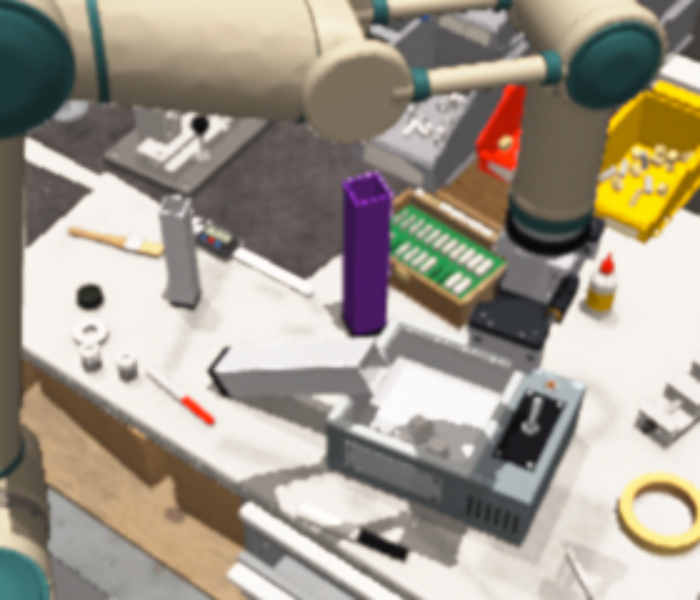

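The toggle tip now sits at demagnetiser x ≈ +12 mm, so it is on. The tube is leaning at 1.045 rad and the nuts are in the well. The other things look unmoved and the gripper is clear of everything, so I'm handing in.

Run:
```python
from plant import r
print(r.hand_in())
```

```text
the job is handed in; nothing more can be done
None
```

I tipped all four nuts into the demagnetiser's well, left the empty tube leaning on the same rim, and then flipped the toggle to on. I handed the job in at about 26.6 s of the 70 s; the hand-in gives no verdict.

- **First lean:** I gripped the larger grey tube, turned it square to the demagnetiser and leaned it on the far rim at 1.05 rad. Its foot was on the bench and I let go of it.
- **Tipping:** I took hold again about 77 mm above the foot and raised it. No nuts had come out by 2.09 rad of tilt. They slid out by about 2.25 rad, and I went on to 2.55 rad to be sure.
- **Second lean and switch:** I lowered the empty tube back onto the same rim, let go and backed off. I then pushed the toggle over with closed fingers and moved clear.

**Last checks:**
- **Tube:** it leans at 1.04–1.05 rad, with the centre of its foot at about 19–21 mm and its mouth over the well at demagnetiser y ≈ 94 mm. The gripper was well clear of it.
- **Toggle:** the tip sits at demagnetiser x ≈ +12 mm, up from about −14 mm at the start, so it is on.
- **Nuts:** the wrist camera showed four in the well, and the weight on the gripper dropped from about 6.7 N to about 3 N.
- **Other things:** the final pictures show nothing visibly out of place, but I did not measure their positions again.

**Checks that disagreed or failed:**
- The nut detector reported only one nut in the wrist view and none in the other two, so the count of four rests on what I saw and on the weight.
- Some tube fits drifted along the tube's axis when the gripper hid part of it. I used the unobstructed fits instead.

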